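Show a slide's frosted end over the viewing lamp, label up

TASK

Of the two glass test slides standing in the white rack, take the one with a notched corner and lean it, label side up, on the small sloped rest, centred, and let go of it there. Then pick it up again by its clear half (not the frosted, notched half) and finish holding it level, label side up, with the middle of its frosted end over the round window of the viewing lamp, about 5 cm above the glass: do not put it down, the program ends while holding it. Leave the other slide in the rack, and the vial, timer, beaker and small bottle where they stand.

Things in the scene. Friction and masses are not known exactly. Their poses are not given: they have to be found in the camera images.
- slide_mid (a point): Middle of the notched glass test slide, a 90 g plate 110 mm long (y), 40 mm wide (z), 8 mm thick (x). y runs towards the frosted end; x points out of the label face, which also carries a small paper label and two rings (wells). It starts standing on a long edge in a slot of the rack, z up and the notched corner at the top.
- slide_frosted (a point): Middle of the slide's frosted end, 41 mm from the slide's middle along y, same axes. The last 28 mm are whitish, the rest clear glass. This end lacks one 9 x 9 mm corner, at +y +z: facing the label with the frosted end to the right, the notch is at the top right.
- blank_mid (a point): Middle of the other slide: same size, standing the same way in the other slot, all clear, with no notch and no frosted end; stays in the rack.
- slide: The notched slide itself; origin at its middle, axes as slide_mid.
- rack: White fixed rack 120 x 60 x 42 mm, origin under its middle, at any yaw. Two slots along its y, 30 mm either side of the middle in x, 10 mm wide, 12 mm deep, floor 30 mm above the bench; either slide may be in either. The slotted block is only 50 mm long in y, so each slide overhangs it by 30 mm at both ends.
- rest: Fixed slide rest, origin under its middle: foot 100 x 70 x 10 mm, post, and an aluminium pad 30 mm wide (y), 44 mm long. Its face slopes 40 degrees from level, rising towards +x, looking up and to -x; a lip 4 mm thick, 7 mm high along the low edge. A slide leans with its length along y, long edge on the lip, overhanging 40 mm at both ends.
- rest_seat (a point): Where the middle of a slide leaning centred on the rest comes to lie: 100 mm above the bench, half the slide's thickness (4 mm) off the pad's face, 20 mm up the slope from the lip. Axes as the rest's: x level uphill, y along the pad's width, z up.
- lamp: Fixed viewing lamp, white box 110 x 110 x 48 mm with a round window 60 mm across in a dark ring on its top. Origin under its middle.
- lamp_window (a point): Centre of the lamp's round window, on its top, 50 mm above the bench; z up.
- vial: Bystander: vial with a black cap, 44 mm across, 75 mm high; origin under its middle.
- timer: Bystander: white timer 45 x 60 x 22 mm lying flat; origin under its middle.
- beaker: Bystander: glass beaker 54 mm across, 60 mm high; origin under its middle.
- stain: Bystander: small amber bottle 40 mm across, 65 mm high; origin under its middle.
Things that resemble listed ones, but are neither listed nor needed, are in the scene too. Leave any orange or pink look-alike of the slide alone. Leave any blue look-alike of the lamp alone.

How it is judged:
By the outcome, as a careful person would: the job done as asked, in the order asked, and still so for the second after the job is handed in, while the arm keeps its last pose, push and grip.
It also fails if it takes over 58 s, if anything falls off the work surface, if the arm or the gripper's body presses on something with over 40 N, if the wrist force passes 120 N, or if a joint passes its speed limit or range.

ROBOT

A 7-joint arm with a two-finger parallel gripper is mounted at the origin on the work surface. World frame = base frame: x ahead of the robot, y to its left, z up, the work surface at z = 0. Lengths are in m, angles in rad, forces in N, time in s.
With the tool pointing down it reaches from about 0.4 to 0.875 m from the base axis. Payload 6.5 kg.
Tool frame: the origin (TCP) lies midway between the tips of the shut fingers; the grasp point (between the pads) lies 19 mm behind it (grasp_offset is the distance from the TCP to the grasp point, in m); z points along the fingers, y is the direction in which the jaws open and shut (so a half turn about z gives the same grasp; the last joint's range is limited). The gripper opens to 88 mm and grips with 3 to 60 N. Pads are 18 mm wide; open, the fingers measure 123 mm over their backs; the gripper's body (75 mm by 187 mm) begins 45 mm behind the grasp point.
Start: joints at [1.062, 0.536, -0.004, 1.538, 0.003, 1.067, -0.071], TCP at [0.279, -0.587, 0.239] pointing down, gripper open.
Joint ranges: [-2.7, 2.7], [-0.37, 2.16], [-1.27, 1.26], [0.24, 2.4], [-1.31, 4.45], [0.19, 1.91], [-2.76, 2.76]. Speed limits (rad/s): [2.39, 2.39, 3.14, 3.14, 3.14, 3.14, 3.14].

INTERFACE

Orientations are given as [roll, pitch, yaw] about the fixed x, y, z axes, in that order (R = Rz(yaw) Ry(pitch) Rx(roll)).
In Python, from bench import * gives the robot as it stands.
- The arm moves only by the tool send_rows, never from a script. Its argument "targets" is one flat list of numbers, 5 for each row, row after row: the opening, from -1 (shut) to 1 (fully open), so that 0 is half open, then the shift along the tool's x, y, z in m, then the turn about the tool's z in degrees. In form: [hand, tx, ty, tz, yaw, hand, tx, ty, tz, yaw, ...]. A call has 1 to 12 rows; each row shifts and turns the commanded pose from where the row before left it, along the tool's axes as they then stand; what a row does not reach is not made up. A row lasts 1/12 s, in which the tool goes at most 41.7 mm and 7.16 degrees, less where a joint would pass 70% of its speed; a pose out of reach is approached as far as the arm can. A call with a gripper value outside its range is refused whole. The fingers move at their own pace and stop on an object; "force" is the grip in N (left out, the last holds). Time passes only in rows, so rows that do not move let the fingers close. It gives the time, the measured TCP pose, the force and the opening at its end, in the units of the state.
- read_state(): the state, without advancing time (a new reading comes with each control period).
- grab_frame(name): name is "side" or "top" or "wrist"; returns a dict with "img" (400x640x3 uint8, red, green, blue), "range_z" (400x640 float32, m along the optical axis (not along the pixel's ray), 0 where there is no reading), "fx", "fy", "cx", "cy" (pixels), "dist_coeffs" ([k1, k2, p1, p2, k3] as OpenCV has them; the pictures are not rectified), "pose" (4x4, takes a point from camera to world coordinates). Camera axes: x right, y down, z forward; pixel columns grow to the right and rows downward; lengths in m; the calibration is good to about 2 mm. A picture is of the moment at which its call begins.
- close_job(): hands the job in, once; it reports no verdict.
The state is a dict: "clock": time; "q": joint angles; "qd": joint speeds; "effort": joint torques, N m; "tcp_pos": TCP position; "tool_rot": TCP orientation; "ft_force": force on the tool from outside, world axes, zero at the start; "moment": the same for the moment, N m; "grip_width": finger opening in m.
Only numpy, scipy, OpenCV 4.12 (cv2) and the standard library are available. Lean on these libraries where they do the work, as an engineer would, in place of code of your own. Each camera call takes 0.05 s, during which the arm holds its last target.

## Working session

There is one attempt and no reset: what is moved stays moved. The work goes in short steps, Python scripts to look and compute and a tool call to move; the robot and the scene stay as the last step left them, time stands still between calls to the robot, and variables do not carry over. Pictures are saved under pics/ and viewed, and the job is handed in when it is done.

Besides the shell and the picture viewer there is one more tool, called after "Call:" as name(argument=value, ...) on one line, values as JSON. send_rows: Moves the arm, as the interface text tells. Its arguments: {"type":"object","properties":{"targets":{"type":"array"},"force":{"type":"number"}},"required":["targets"]}

```bash
mkdir -p pics; ls; cat > h.py <<'E'
from bench import *
import numpy as np, cv2, pickle
def snap(n,tag):
    f=grab_frame(n); pickle.dump(f,open(f'pics/{tag}.pkl','wb')); cv2.imwrite(f'pics/{tag}.png',f['img'][:,:,::-1]); return f
def load(tag): return pickle.load(open(f'pics/{tag}.pkl','rb'))
def KD(f): return np.array([[f['fx'],0,f['cx']],[0,f['fy'],f['cy']],[0,0,1.]]),np.array(f['dist_coeffs'],float)
def rays(f,px):
    K,d=KD(f); u=cv2.undistortPoints(np.array(px,float).reshape(-1,1,2),K,d).reshape(-1,2)
    T=np.array(f['pose']); D=np.c_[u,np.ones(len(u))]@T[:3,:3].T
    return T[:3,3],D
def onz(f,px,z):
    o,D=rays(f,px); return o+D*((z-o[2])/D[:,2])[:,None]
def dep(f,px):
    o,D=rays(f,px); z=np.array([f['range_z'][int(round(v)),int(round(u))] for u,v in px]); return o+D*z[:,None]
def proj(f,P):
    K,d=KD(f); T=np.linalg.inv(np.array(f['pose'])); P=np.array(P,float).reshape(-1,3)
    return cv2.projectPoints(P,cv2.Rodrigues(T[:3,:3])[0],T[:3,3],K,d)[0].reshape(-1,2)
def cloud(f):
    v,u=np.mgrid[0:400,0:640]; px=np.c_[u.ravel(),v.ravel()]
    o,D=rays(f,px); return (o+D*f['range_z'].ravel()[:,None]).reshape(400,640,3)
E
python3 - <<'E'
from h import *
for n in ['side','top','wrist']:
    f=snap(n,n+'0'); print(n,np.round(f['pose'],3).tolist(),f['fx'],f['dist_coeffs'],(f['range_z']>0).mean())
print(read_state())
E
```

```text
pics
side [[-0.804, -0.356, 0.477, -0.064], [-0.595, 0.451, -0.666, 0.904], [0.022, -0.818, -0.574, 0.84], [0.0, 0.0, 0.0, 1.0]] 487.8084271237792 [-0.12226621  0.          0.          0.          0.        ] 0.99599609375
top [[-0.015, -0.98, 0.196, 0.298], [-1.0, 0.017, 0.007, 0.047], [-0.01, -0.196, -0.981, 1.228], [0.0, 0.0, 0.0, 1.0]] 506.09280975404357 [-0.12083444  0.          0.          0.          0.        ] 0.99619140625
wrist [[0.428, -0.871, -0.242, 0.341], [-0.904, -0.412, -0.114, -0.558], [-0.001, 0.268, -0.964, 0.384], [0.0, 0.0, 0.0, 1.0]] 310.18922107495143 [-0.03786584  0.          0.          0.          0.        ] 0.9918125
{'clock': 0.15, 'q': array([ 1.06181869,  0.53699591, -0.00442914,  1.53857568,  0.0026279 ,
        1.06727378, -0.07119309]), 'qd': array([-0.00065307, -0.00271687, -0.00061094, -0.00319764, -0.00050274,
        0.00050044,  0.0015447 ]), 'effort': array([ 1.57638955e-03, -5.71325970e+01,  9.91864800e-01, -2.51830906e+01,
       -5.61558490e-02,  1.51643873e-02,  1.04636847e-04]), 'tcp_pos': array([ 0.2782917 , -0.58693577,  0.23806548]), 'tool_rot': array([-3.14035128e+00,  1.23023655e-04,  4.42861220e-01]), 'ft_force': array([ 0.57810536,  0.19136356, -0.18806379]), 'moment': array([0.0142646 , 0.02108922, 0.0208356 ]), 'grip_width': 0.08770853828472124}
```

View pics/top0.png

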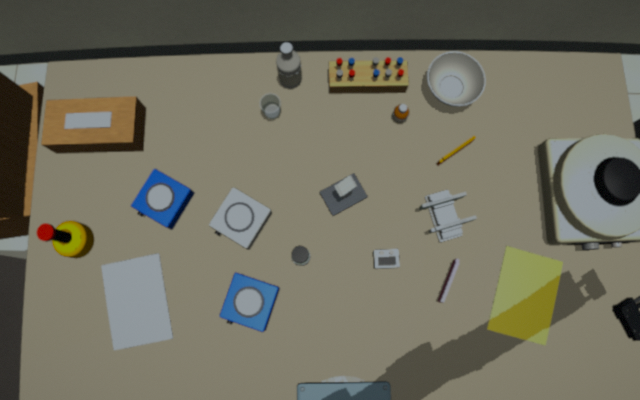

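View pics/side0.png

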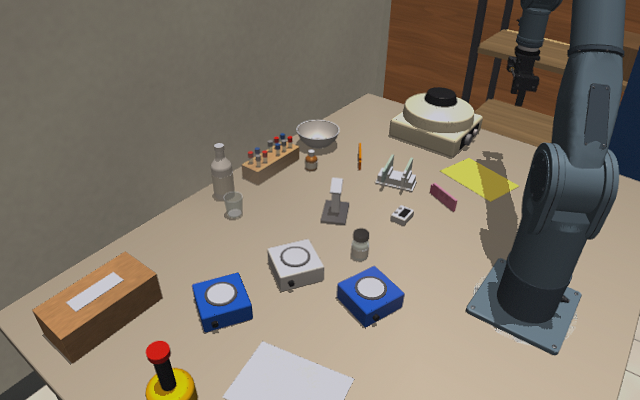

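View pics/wrist0.png

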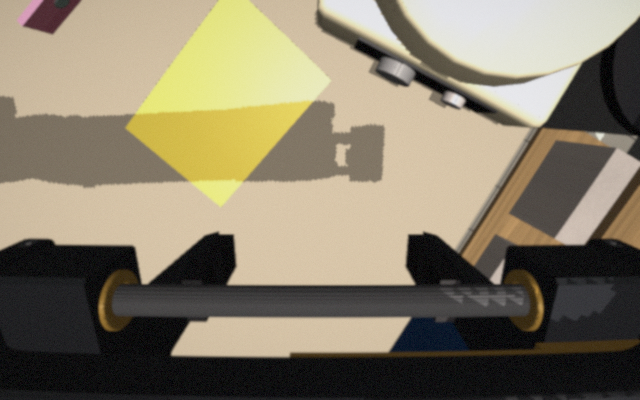

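```bash
python3 - <<'E'
from h import *
a=load('top0')['img'][180:250,410:490]; b=load('side0')['img'][145:215,365:465]
a=cv2.resize(a,None,fx=5,fy=5,interpolation=cv2.INTER_CUBIC); b=cv2.resize(b,None,fx=4,fy=4,interpolation=cv2.INTER_CUBIC)
o=np.zeros((350,800,3),np.uint8); o[:350,:400]=a; o[:280,400:]=b
cv2.imwrite('pics/c1.png',o[:,:,::-1])
c=load('top0')['img'][150:260,200:380]; cv2.imwrite('pics/c2.png',cv2.resize(c,None,fx=4,fy=4,interpolation=cv2.INTER_CUBIC)[:,:,::-1])
C=cloud(load('top0'))
# coarse
for n,p in dict(rackA=(444,200),rackB=(454,226),lamp=(239,216),restpad=(346,187),restfoot=(344,205)).items():
    print(n,np.round(C[p[1],p[0]],3))
E
```

```text
rackA [ 0.523 -0.243  0.072]
rackB [ 0.467 -0.274  0.031]
lamp [0.497 0.239 0.051]
restpad [ 0.553 -0.013  0.098]
restfoot [ 0.528 -0.011  0.008]
```

View pics/c1.png

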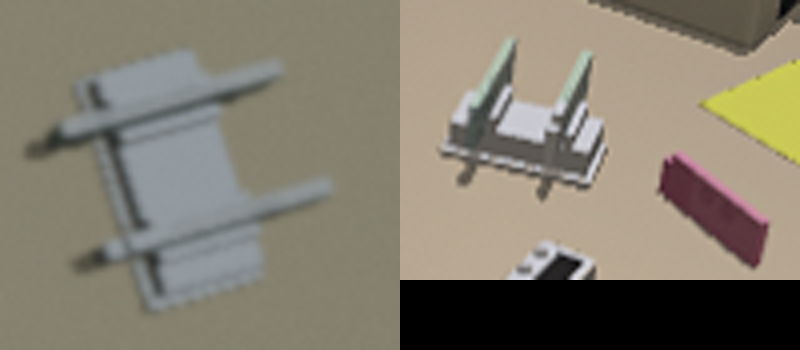

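View pics/c2.png

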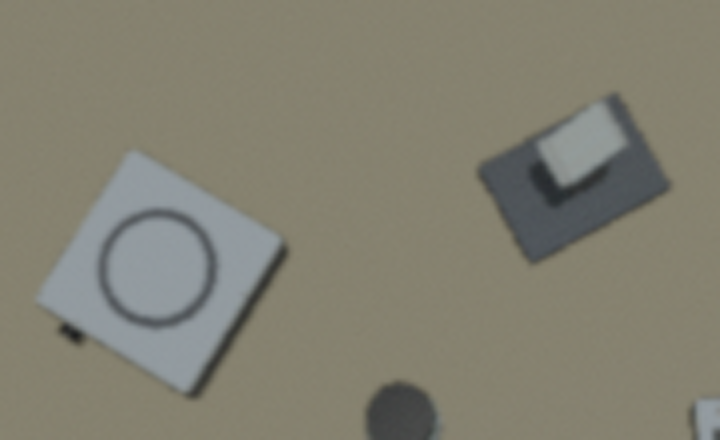

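Candidates for the slide in the top image:
- Rack slide at (444,200).
- Rack slide at (454,226).
- Orange bar at (456,151), a look-alike.
- Pink bar at (449,281), a look-alike.

The side crop shows both rack slides end-on, so I can't tell which one is notched. I'll measure the poses, then move the wrist camera over the rack.

```bash
python3 - <<'E'
from h import *
f=load('top0'); C=cloud(f)
def fit(P):
    r=cv2.minAreaRect((P[:,:2]*1000).astype(np.float32)); return np.round(r[0],1),np.round(r[1],1),round(r[2],1)
# slides: height>0.05 near rack
m=np.zeros((400,640),bool); m[185:250,410:485]=1
s=m&(C[...,2]>0.055)&(C[...,2]<.1)
n,l=cv2.connectedComponents(s.astype(np.uint8))
for i in range(1,n):
    P=C[l==i]; 
    if len(P)>15: 
        v,u=np.where(l==i); print('slide',len(P),fit(P),P.mean(0).round(4),'px',u.mean(),v.mean(),'zmax',np.percentile(P[:,2],[50,95]))
# rack base/ block
s=m&(C[...,2]>0.035)&(C[...,2]<.047); print('rackblock',s.sum(),fit(C[s]))
# lamp top
m[:]=0; m[180:255,200:280]=1
s=m&(C[...,2]>0.04)&(C[...,2]<.06); print('lamp',s.sum(),fit(C[s]),np.median(C[s][:,2]))
m[:]=0; m[165:225,310:375]=1
s=m&(C[...,2]>0.07)&(C[...,2]<.13); P=C[s]; print('pad',s.sum(),fit(P),P.mean(0),P[:,2].min(),P[:,2].max())
c=P.mean(0); w=np.linalg.svd(P-c,full_matrices=0)[2]; print('normal',w[2])
s=m&(C[...,2]>0.005)&(C[...,2]<.02); print('foot',s.sum(),fit(C[s]))
T=np.array(load('wrist0')['pose']); st=read_state()
from scipy.spatial.transform import Rotation as R
Rt=R.from_euler('xyz',st['tool_rot']).as_matrix()
print('cam in tool',(Rt.T@(T[:3,3]-st['tcp_pos'])).round(4),(Rt.T@T[:3,:3]).round(3))
E
```

```text
slide 192 (array([ 526.4, -244.3]), array([  9. , 110.2]), 15.1) [ 0.5254 -0.2433  0.0679] px 443.5260416666667 199.53645833333334 zmax [0.0687168  0.07229993]
slide 179 (array([ 468.8, -264. ]), array([  8.5, 110. ]), 15.1) [ 0.4683 -0.2628  0.0675] px 453.2625698324022 223.40782122905028 zmax [0.06833728 0.07185338]
rackblock 243 (array([ 502.5, -252.6]), array([ 95.7, 110.2]), 19.1)
lamp 2044 (array([496.3, 240.4]), array([109.9, 110.2]), 57.7) 0.047566444562251564
pad 266 (array([556.5, -10.4]), array([30.7, 43.8]), 27.8) [ 0.55609262 -0.01092836  0.09511619] 0.0793656421133806 0.11217205901241711
normal [ 0.27175147 -0.48442889 -0.83155264]
foot 805 (array([550.4, -14.6]), array([134.9, 137.6]), 85.6)
cam in tool [ 0.0688  0.0008 -0.1459] [[-0.001 -0.964 -0.267]
 [ 1.    -0.001  0.   ]
 [-0.    -0.267  0.964]]
```

Call:
send_rows(targets=[1, 0.0265, -0.021, 0.0085, 0, 1, 0.0265, -0.021, 0.0085, 0, 1, 0.0265, -0.021, 0.0085, 0, 1, 0.0265, -0.021, 0.0085, 0, 1, 0.0265, -0.021, 0.0085, 0, 1, 0.0265, -0.021, 0.0085, 0, 1, 0.0265, -0.021, 0.0085, 0, 1, 0.0265, -0.021, 0.0085, 0, 0.5, 0, 0, 0, -7, 0.5, 0, 0, 0, -7, 0, 0, 0, 0, -7, 0, 0, 0, 0, -7])

```text
clock: 1.15
tcp_pos: [0.3981, -0.3443, 0.1705]
tool_rot: [-3.141, 0.0, 0.938]
ft_force: [-0.1, -0.3, 0.9]
grip_width: 0.0632
```

Call:
send_rows(targets=[0, 0, 0, 0, -7, 0, 0, 0, 0, -7, 0, 0, 0, 0, -7, 0, 0, 0, 0, -7, 0, 0, 0, 0, -7, 0, 0, 0, 0, -7, 0, 0, 0, 0, -7, 0, 0, 0, 0, -2.7, 0, 0, 0, 0, 0, 0, 0, 0, 0, 0])

```text
clock: 1.98
tcp_pos: [0.3979, -0.3447, 0.1706]
tool_rot: [-3.142, -0.0, 1.832]
ft_force: [0.1, 0.6, 0.3]
grip_width: 0.0442
```

```bash
python3 - <<'E'
from h import *
f=snap('wrist','w1'); s=read_state(); print(s['clock'],s['tcp_pos'],np.degrees(s['tool_rot']),s['q'],s['grip_width'])
cv2.imwrite('pics/w1.png',f['img'][:,:,::-1])
f=load('top0'); hsv=cv2.cvtColor(f['img'],cv2.COLOR_RGB2HSV)
print(f['img'][205,344],f['img'][187,346],f['img'][200,239],f['img'][203,240], f['img'][230,300])
E
```

```text
2.0333 [ 0.39796129 -0.34467661  0.17061455] [-1.79993857e+02 -9.49547169e-03  1.04954294e+02] [ 0.93824653  0.4486377  -0.39101707  1.90543212  0.22579961  0.83045203
  0.68983123] 0.044123106325937855
[80 85 90] [146 154 152] [145 154 159] [90 95 99] [134 130 113]
```

View pics/w1.png

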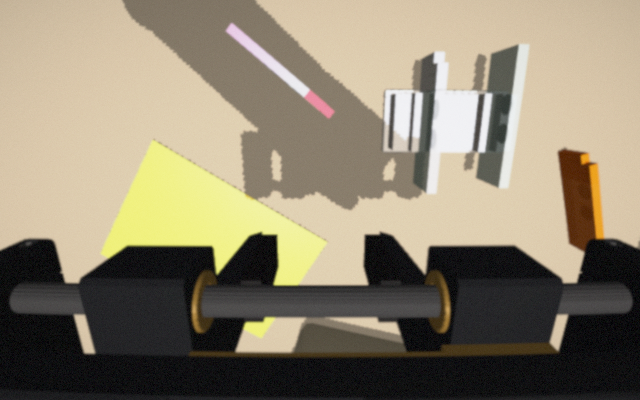

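```bash
python3 - <<'E'
from h import *
a=load('w1')['img'][30:210,370:550]
g=cv2.resize(a,None,fx=3.3,fy=3.3,interpolation=cv2.INTER_CUBIC)
cv2.imwrite('pics/w1c.png',g[:,:,::-1])
E
```

```text
(no output)
```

View pics/w1c.png

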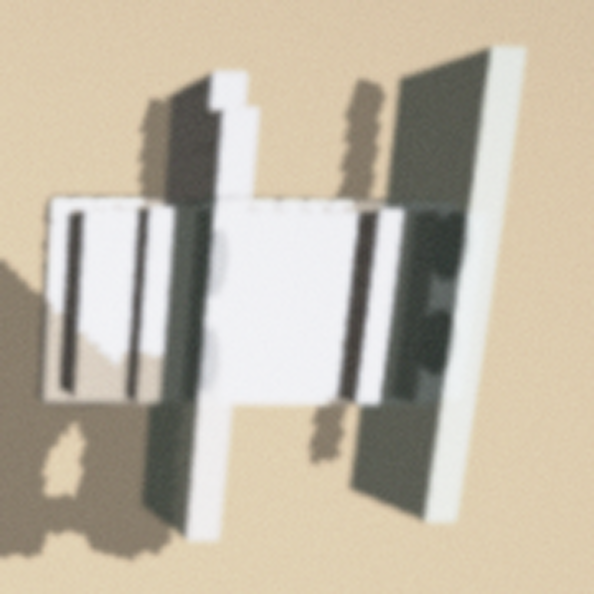

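The notched slide is the left one in the wrist view, with the notch step at wrist px (440,55). In the top image that is the slide at (454,226). Its frosted end points towards +y, so the label faces +x, towards the blank. Next I refine the positions.

```bash
python3 - <<'E'
from h import *
f=load('w1')
a=onz(f,[(431.8,193.6)],.07)[0]; b=onz(f,[(439.7,51.8)],.061)[0]
print('slide ends',a,b,(a+b)/2,np.linalg.norm(b-a),np.degrees(np.arctan2(*(b-a)[[1,0]])))
C=cloud(f); m=np.zeros((400,640),bool); m[40:200,412:460]=1
s=m&(C[...,2]>.064)&(C[...,2]<.076); P=C[s]; r=cv2.minAreaRect((P[:,:2]*1000).astype(np.float32)); print('wrist cloud top',r,len(P))
f=load('top0'); img=f['img'].astype(int)
roi=np.zeros((400,640),bool); roi[165:225,310:375]=1
m=(roi&(img[...,2]>img[...,0]+3)).astype(np.uint8)
c=max(cv2.findContours(m,0,2)[0],key=cv2.contourArea); h=cv2.convexHull(c).reshape(-1,2)
P=onz(f,h,.01); r=cv2.minAreaRect((P[:,:2]*1000).astype(np.float32)); print('foot',r)
roi[:]=0; roi[180:255,200:280]=1
g=cv2.cvtColor(f['img'],cv2.COLOR_RGB2GRAY)
m=(roi&(g<115)).astype(np.uint8)
for c in cv2.findContours(m,1,2)[0]:
    if cv2.contourArea(c)>150:
        e=cv2.fitEllipse(c); print('ring',e,onz(f,[e[0]],.05)[0])
# pad plane robust
C=cloud(f); roi[:]=0; roi[165:225,310:375]=1
s=(roi&(C[...,2]>.07)&(C[...,2]<.13)); v,u=np.where(s); print(u.min(),u.max(),v.min(),v.max())
s2=cv2.erode(s.astype(np.uint8),np.ones((5,5)))>0; P=C[s2]; c=P.mean(0); w=np.linalg.svd(P-c,full_matrices=0)[2][2]; print(len(P),c,w*np.sign(w[2]))
E
```

```text
slide ends [ 0.48627444 -0.31827123  0.07      ] [ 0.45739411 -0.21214122  0.061     ] [ 0.47183427 -0.26520622  0.0655    ] 0.11035693153132223 105.22284640191067
wrist cloud top ((472.0865173339844, -269.0395202636719), (9.069608688354492, 100.54499816894531), 14.481034278869629) 1644
foot ((554.5601806640625, -9.98568344116211), (65.98047637939453, 95.8724594116211), 27.7287654876709)
ring ((238.87200927734375, 216.53285217285156), (25.8878231048584, 26.7571964263916), 47.74201965332031) [0.49608236 0.23994892 0.05      ]
ring ((239.01904296875, 216.63597106933594), (28.320453643798828, 29.027772903442383), 39.19435119628906) [0.49582936 0.23959463 0.05      ]
334 356 175 196
97 [ 0.55617034 -0.0098845   0.09386171] [-0.20651185  0.6357645   0.74374482]
```

Call:
send_rows(targets=[0, 0.0145, 0.0228, 0, 0, 0, 0.0145, 0.0228, 0, 0, 0, 0.0145, 0.0228, 0, 0, 0, 0.0147, 0.0227, 0, 0, -0.1, 0, 0, 0.02, 0, -0.1, 0, 0, 0.02, 0, -0.1, 0, 0, 0.02, 0, -0.1, 0, 0, 0, 0], force=25)

```text
clock: 2.7
tcp_pos: [0.4687, -0.2636, 0.1075]
tool_rot: [-3.137, -0.004, 1.833]
ft_force: [-0.2, 0.1, -0.8]
grip_width: 0.0396
```

```bash
python3 - <<'E'
from h import *
f=snap('wrist','w2'); s=read_state(); print(s['clock'],s['tcp_pos'],np.degrees(s['tool_rot']),s['grip_width'])
C=cloud(f); m=(C[...,2]>.064)&(C[...,2]<.076)&(abs(C[...,0]-.471)<.03)&(abs(C[...,1]+.265)<.07)
P=C[m]; r=cv2.minAreaRect((P[:,:2]*1000).astype(np.float32)); print(r,len(P))
E
```

```text
2.75 [ 0.46960654 -0.26403472  0.10930275] [-1.79830575e+02 -1.44574738e-01  1.05032210e+02] 0.03938351770578668
((470.47650146484375, -262.5376281738281), (8.01125431060791, 87.7428207397461), 14.920000076293945) 1695
```

View pics/w2.png

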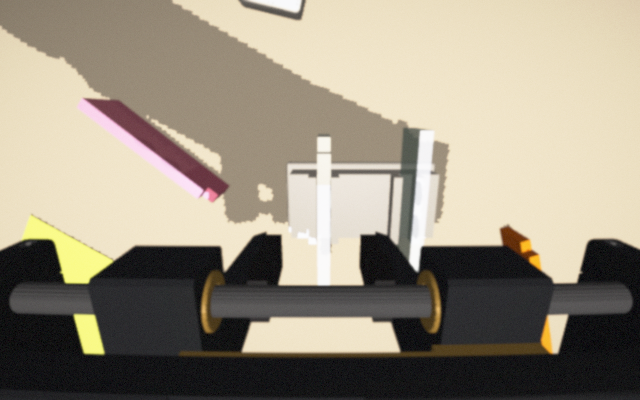

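The slide sits centred between the fingers, with its edge at column 323 and the jaws at 280 and 362. I'll descend and grip.

Call:
send_rows(targets=[-0.1, 0, 0, 0.018, 0, -0.1, 0, 0, 0.018, 0, -0.1, 0, 0, 0.018, 0, -0.1, 0, 0, 0, 0, -1, 0, 0, 0, 0, -1, 0, 0, 0, 0, -1, 0, 0, 0, 0, -1, 0, 0, 0, 0, -1, 0, 0, 0, 0, -1, 0, 0, 0, 0], force=25)

```text
clock: 3.58
tcp_pos: [0.4714, -0.2651, 0.0575]
tool_rot: [3.141, 0.001, 1.834]
ft_force: [-1.2, 0.0, 4.2]
grip_width: 0.0079
```

Call:
send_rows(targets=[-1, 0, 0, 0, 0, -1, 0, 0, -0.015, 0, -1, 0, 0, -0.025, 0, -1, 0, 0, -0.035, 0, -1, 0, 0, -0.035, 0, -1, 0, 0, -0.02, 0, -1, 0, 0, 0, 0])

```text
clock: 4.17
tcp_pos: [0.4734, -0.2659, 0.1911]
tool_rot: [3.136, 0.005, 1.834]
ft_force: [0.2, 0.0, -1.8]
grip_width: 0.0074
```

```bash
python3 - <<'E'
from h import *
f=snap('wrist','w3'); s=read_state(); print(s['clock'],s['tcp_pos'],np.degrees(s['tool_rot']),s['grip_width'],s['ft_force'])
snap('side','s3')
E
```

```text
4.2167 [ 0.47202631 -0.26543787  0.18860865] [1.79837464e+02 1.76112291e-01 1.05053714e+02] 0.0076059903100520725 [ 0.65705485 -0.64442287 -1.70745565]
```

View pics/w3.png

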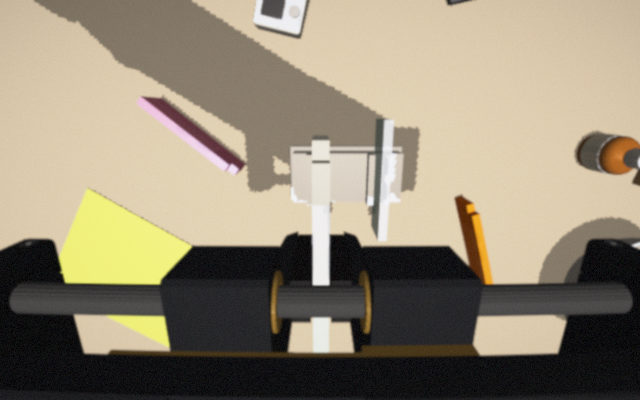

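View pics/s3.png

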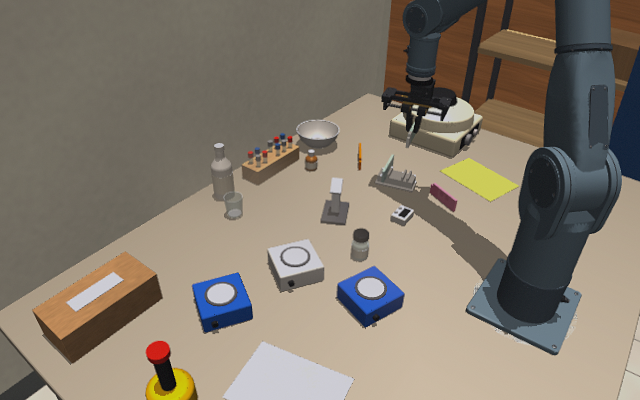

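Call:
send_rows(targets=[-1, 0.0246, 0.0233, -0.0034, 0, -1, 0.0246, 0.0233, -0.0034, 0, -1, 0.0246, 0.0233, -0.0034, 0, -1, 0.0246, 0.0233, -0.0034, 0, -1, 0.0246, 0.0233, -0.0034, 0, -1, 0.0246, 0.0233, -0.0034, 0, -1, 0.0246, 0.0233, -0.0034, 0, -1, 0.0246, 0.0233, -0.0034, 0, -1, 0.0246, 0.0233, -0.0034, 0, -1, 0.0246, 0.0233, -0.0034, 0, -1, 0, 0, 0, -5, -1, 0, 0, 0, -5])

```text
clock: 5.27
tcp_pos: [0.6312, 0.0369, 0.2182]
tool_rot: [-3.139, -0.003, 2.017]
ft_force: [-0.5, -0.0, -2.4]
grip_width: 0.0074
```

Call:
send_rows(targets=[-1, 0, 0, 0, -7, -1, 0, 0, 0, -7, -1, 0, 0, 0, -7, -1, 0, 0, 0, -7, -1, 0, 0, 0, -7, -1, 0, 0, 0, -7, -1, 0, 0, 0, -7, -1, 0, 0, 0, -7, -1, 0, 0, 0, -7, -1, 0, 0, 0, -7, -1, 0, 0, 0, -7, -1, 0, 0, 0, -7])

```text
clock: 6.27
tcp_pos: [0.6306, 0.0332, 0.218]
tool_rot: [3.14, -0.004, -2.802]
ft_force: [-0.2, -0.6, -1.1]
grip_width: 0.0078
```

Call:
send_rows(targets=[-1, 0, 0, 0, -5, -1, 0, 0, 0, -3.7, -1, 0, 0, 0, 0, -1, 0, 0, 0, 0, -1, 0, 0, 0, 0])

```text
clock: 6.68
tcp_pos: [0.6313, 0.0334, 0.2194]
tool_rot: [3.141, -0.002, -2.659]
ft_force: [-1.0, 0.7, -1.6]
grip_width: 0.0076
```

```bash
python3 - <<'E'
from h import *
f=load('w3'); p=onz(f,[(320,137)],.1887+.0055)[0]; t=np.array([.472,-.2655]); y=np.radians(105.05)
d=p[:2]-t; print('far end in tool x,y',d@[np.cos(y),np.sin(y)],d@[np.sin(y),-np.cos(y)])
f=snap('wrist','w4'); s=read_state(); print(s['clock'],s['tcp_pos'],np.degrees(s['tool_rot']),s['q'],s['grip_width'],s['ft_force'])
E
```

```text
far end in tool x,y 0.05592950812949771 0.001403494438682605
6.7333 [0.63151849 0.03338172 0.21983236] [ 1.79965254e+02 -6.53692421e-02 -1.52305682e+02] [ 0.44311043  0.68338183 -0.86266633  1.56746685  0.55239504  1.15152953
  1.51483651] 0.0074707957503695665 [ 1.11719278  0.33645436 -0.66762273]
```

View pics/w4.png

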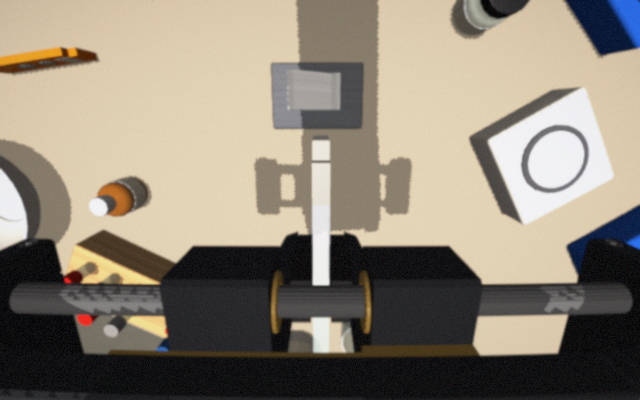

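```bash
python3 - <<'E'
from h import *
f=load('w4'); a=f['img'][50:140,260:380]
cv2.imwrite('pics/w4c.png',cv2.resize(a,None,fx=6,fy=6,interpolation=cv2.INTER_CUBIC)[:,:,::-1])
C=cloud(f); t=np.array([.6315,.0334]); y=np.radians(-152.3)
X=np.array([np.cos(y),np.sin(y)]);Y=np.array([np.sin(y),-np.cos(y)])
roi=np.zeros((400,640),bool); roi[55:135,265:370]=1
s=roi&(C[...,2]>.07)&(C[...,2]<.14); v,u=np.where(s);print(u.min(),u.max(),v.min(),v.max())
P=C[s]; tx=(P[:,:2]-t)@X; ty=(P[:,:2]-t)@Y
print('tool x',np.percentile(tx,[0,1,5,50,95,99,100]).round(4)); print('ty',np.percentile(ty,[0,1,5,50,95,99,100]).round(4))
for b in np.arange(np.floor(ty.min()*500)/500,ty.max(),.002):
    k=(ty>=b)&(ty<b+.002)
    if k.sum()>3: print(round(b,3),k.sum(),np.percentile(P[k,2],[5,50,95]).round(4),tx[k].min().round(4),tx[k].max().round(4))
E
```

```text
287 340 69 109
tool x [0.0711 0.0719 0.0729 0.0866 0.0997 0.1007 0.1013]
ty [-0.028  -0.0274 -0.0256 -0.0078  0.0131  0.0149  0.0156]
-0.028 84 [0.1034 0.1051 0.1063] 0.0711 0.101
-0.026 91 [0.1054 0.1072 0.1087] 0.0711 0.1007
-0.024 94 [0.1081 0.1094 0.1109] 0.0711 0.1012
-0.022 113 [0.107  0.1084 0.1099] 0.0711 0.1005
-0.02 102 [0.1053 0.1067 0.1081] 0.0711 0.1006
-0.018 100 [0.1036 0.1051 0.1067] 0.0719 0.1012
-0.016 111 [0.1017 0.1034 0.105 ] 0.0719 0.1008
-0.014 80 [0.1005 0.102  0.1033] 0.0719 0.1007
-0.012 112 [0.0988 0.1003 0.1016] 0.0719 0.1007
-0.01 76 [0.0974 0.0987 0.0998] 0.072 0.1009
-0.008 111 [0.0955 0.097  0.0985] 0.072 0.101
-0.006 73 [0.0938 0.0951 0.0962] 0.072 0.1007
-0.004 110 [0.0918 0.0936 0.0951] 0.072 0.1008
-0.002 74 [0.0904 0.0915 0.0929] 0.072 0.1009
-0.0 71 [0.089  0.0901 0.0913] 0.0721 0.1004
0.002 107 [0.0871 0.0886 0.0903] 0.0721 0.1007
0.004 72 [0.0851 0.0865 0.0881] 0.0722 0.1008
0.006 71 [0.084  0.0851 0.0866] 0.0721 0.101
0.008 108 [0.0838 0.0854 0.0871] 0.0721 0.1013
0.01 72 [0.0863 0.0878 0.0894] 0.0721 0.1007
0.012 90 [0.0877 0.089  0.09  ] 0.0721 0.1005
0.014 55 [0.0868 0.0879 0.089 ] 0.0721 0.1007
```

View pics/w4c.png

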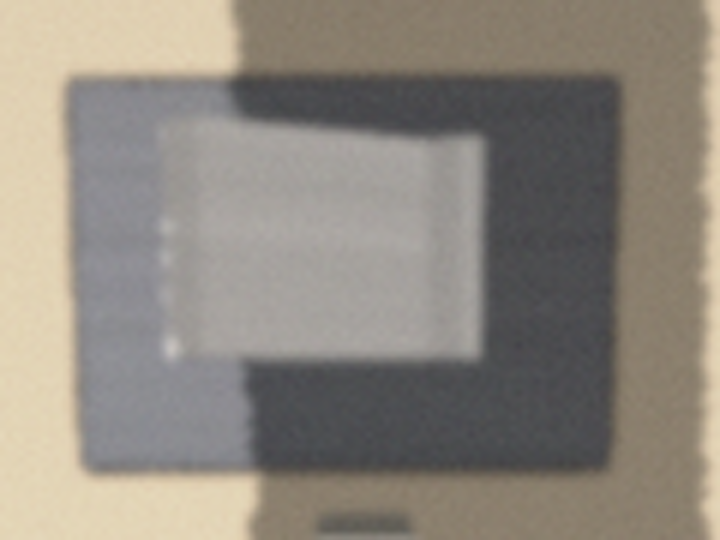

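Call:
send_rows(targets=[-1, 0.0214, 0.0009, 0, 0, -1, 0.0214, 0.0009, 0, 0, -1, 0.0214, 0.0009, 0, 0, -1, 0.0213, 0.0008, 0, 0, -1, 0, 0, 0.03, 0, -1, 0, 0, 0.03, 0, -1, 0, 0, 0.02, 0, -1, 0, 0, 0.01, 0, -1, 0, 0, 0, 0, -1, 0, 0, 0, 0])

```text
clock: 7.57
tcp_pos: [0.5549, -0.003, 0.1311]
tool_rot: [3.141, 0.0, -2.657]
ft_force: [0.6, -0.4, -1.1]
grip_width: 0.0078
```

```bash
python3 - <<'E'
from h import *
f=snap('wrist','w5'); s=read_state(); print(s['clock'],s['tcp_pos'],np.degrees(s['tool_rot']),s['q'],s['grip_width'],s['ft_force'])
C=cloud(f); P=C[160:230,312:330].reshape(-1,3); print('slide top z', np.percentile(P[:,2],[5,25,50,75,95]))
print('w4 slide top', np.percentile(load('w4') and cloud(load('w4'))[170:230,316:326,2],[25,50,75]))
g=snap('side','s5'); a=g['img'][110:240,260:400]
cv2.imwrite('pics/s5c.png',cv2.resize(a,None,fx=5,fy=4.6,interpolation=cv2.INTER_CUBIC)[:,:,::-1])
E
```

```text
7.6167 [ 0.55549311 -0.0029284   0.13179556] [-1.79974789e+02  8.87363930e-02 -1.52234256e+02] [ 0.53171047  0.67300825 -0.82858285  1.8393864   0.6217699   0.90852402
  1.46691304] 0.00751847192211589 [-0.12062947  0.96301932 -0.81813972]
slide top z [0.142254   0.14307371 0.14352367 0.14395387 0.14449565]
w4 slide top [0.2315717  0.23197802 0.23235389]
```

View pics/s5c.png

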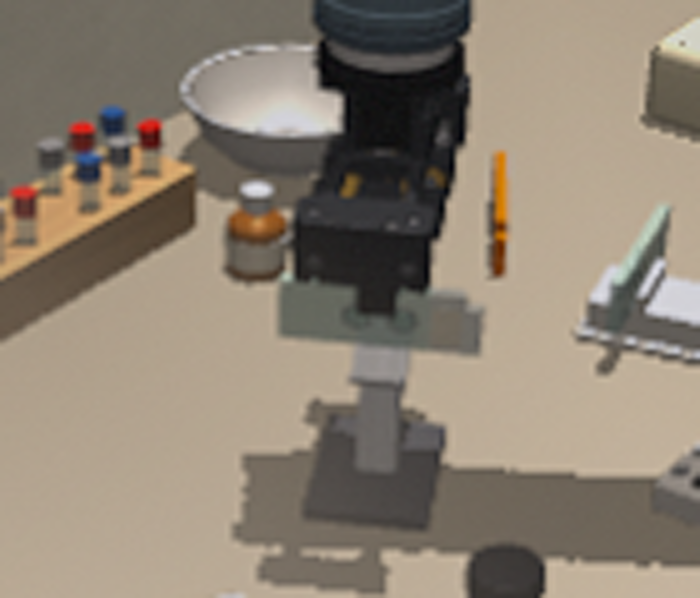

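View pics/w5.png

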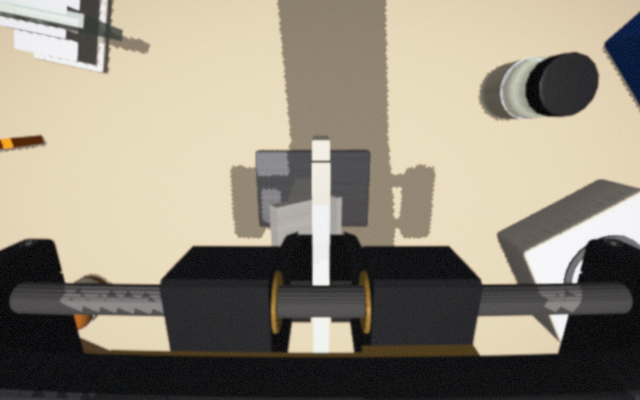

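The label's rings face downhill in the side crop at about (375,315), and the frosted, notched end is on the right, which matches the intended orientation. I'll lower the bottom edge to just above the pad.

Call:
send_rows(targets=[-1, 0, 0, 0.006, 0, -1, 0, 0, 0.004, 0, -1, 0, 0, 0.002, 0, -1, 0, 0, 0, 0, -1, 0, 0, 0, 0])

```text
clock: 8.08
tcp_pos: [0.5548, -0.0027, 0.1192]
tool_rot: [3.141, 0.001, -2.656]
ft_force: [-1.5, 1.7, 4.6]
grip_width: 0.0076
```

```bash
python3 - <<'E'
from h import *
g=snap('side','s6'); s=read_state(); print(s['clock'],s['tcp_pos'],s['ft_force'],s['grip_width']); a=g['img'][150:215,300:375]
cv2.imwrite('pics/s6c.png',cv2.resize(a,None,fx=9,fy=9,interpolation=cv2.INTER_CUBIC)[:,:,::-1])
E
```

```text
8.1333 [ 0.55484775 -0.00276688  0.11917789] [-1.32838123  1.0763136   3.78892469] 0.007678806007530213
```

View pics/s6c.png

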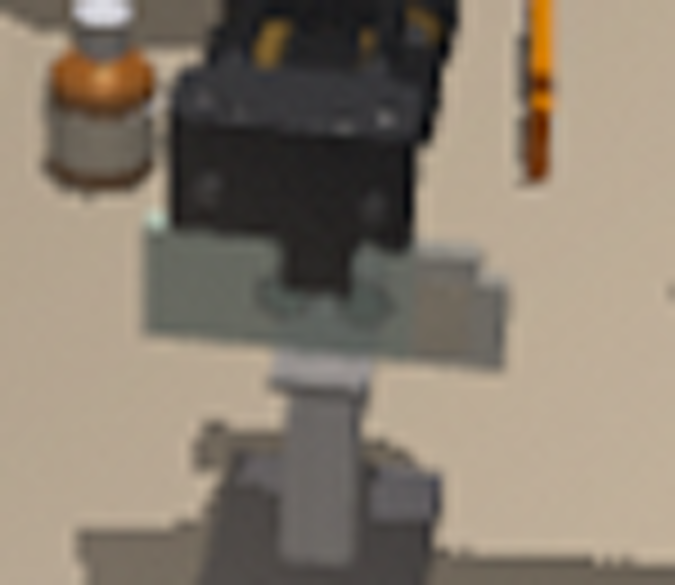

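Contact of about 5 N on the pad, with the push downhill as expected. Now I tip the slide back slowly.

Call:
send_rows(targets=[-0.8, 0, 0, 0, 0, -0.77, 0, -0.001, 0, 0, -0.72, 0, -0.0018, 0, 0, -0.67, 0, -0.0018, 0, 0, -0.62, 0, -0.0018, 0, 0, -0.57, 0, -0.0018, 0, 0, -0.52, 0, -0.0018, 0, 0, -0.47, 0, -0.0018, 0, 0, -0.47, 0, 0, 0, 0])

```text
clock: 8.88
tcp_pos: [0.5603, -0.0143, 0.1187]
tool_rot: [-3.141, -0.0, -2.657]
ft_force: [1.1, -0.4, -0.7]
grip_width: 0.0232
```

```bash
python3 - <<'E'
from h import *
g=snap('side','s7'); s=read_state(); print(s['clock'],s['tcp_pos'],s['ft_force'],s['grip_width']); a=g['img'][150:215,300:375]
w=snap('wrist','w7')
o=np.zeros((400,800,3),np.uint8); o[:,:400]=cv2.resize(a,(400,400),interpolation=cv2.INTER_CUBIC); o[:,400:]=cv2.resize(w['img'][120:270,230:410],(400,400))
cv2.imwrite('pics/s7c.png',o[:,:,::-1])
E
```

```text
8.9333 [ 0.56019157 -0.01407685  0.11868   ] [ 0.42809003 -0.19203072  0.25339824] 0.022970343838193383
```

View pics/s7c.png

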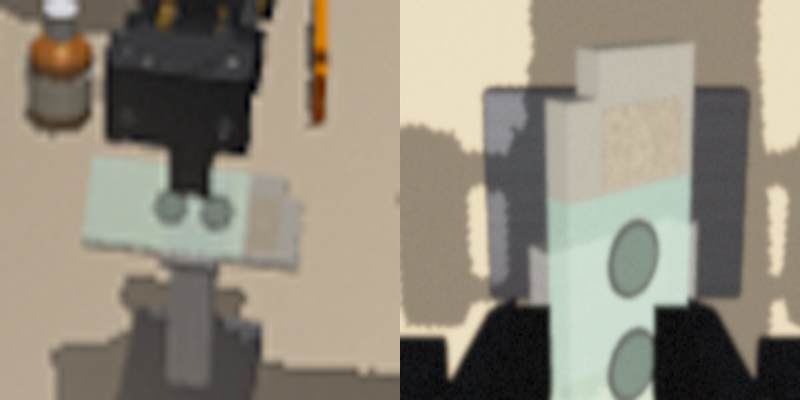

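Call:
send_rows(targets=[-0.42, 0, -0.0018, 0, 0, -0.37, 0, -0.0018, 0, 0, -0.32, 0, -0.0018, 0, 0, -0.27, 0, -0.0018, 0, 0, -0.22, 0, -0.0018, 0, 0, -0.17, 0, -0.0018, 0, 0, -0.12, 0, -0.0018, 0, 0, -0.07, 0, -0.0018, 0, 0, -0.02, 0, -0.0018, 0, 0, 0.03, 0, -0.0018, 0, 0, 0.08, 0, 0, 0, 0, 0.08, 0, 0, 0, 0])

```text
clock: 9.98
tcp_pos: [0.5685, -0.0299, 0.1187]
tool_rot: [3.142, -0.0, -2.657]
ft_force: [-0.4, -0.2, -0.0]
grip_width: 0.0477
```

```bash
python3 - <<'E'
from h import *
g=snap('side','s8'); s=read_state(); print(s['clock'],s['tcp_pos'],s['ft_force'],s['grip_width']); a=g['img'][150:215,300:375]
w=snap('wrist','w8')
o=np.zeros((400,800,3),np.uint8); o[:,:400]=cv2.resize(a,(400,400),interpolation=cv2.INTER_CUBIC); o[:,400:]=cv2.resize(w['img'][120:270,230:410],(400,400))
cv2.imwrite('pics/s8c.png',o[:,:,::-1])
E
```

```text
10.0333 [ 0.56847062 -0.02969024  0.11866911] [-0.21090879  0.28811583  0.13950189] 0.04733484810492801
```

View pics/s8c.png

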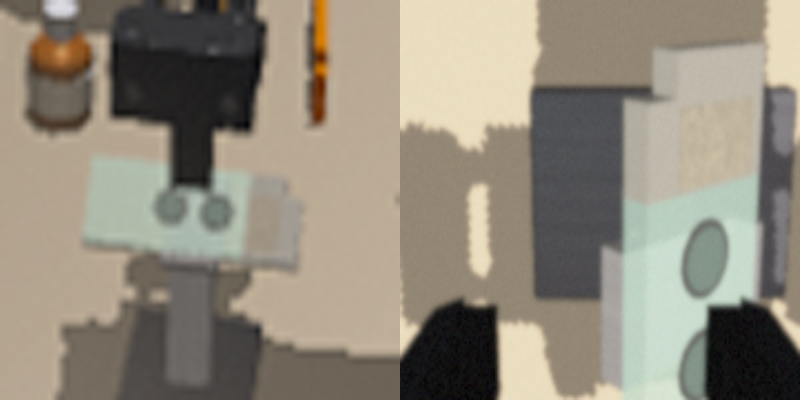

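```bash
python3 - <<'E'
from h import *
s=read_state()
t=np.array([.6315,.0334]); y=np.radians(-152.3)
X=np.array([np.cos(y),np.sin(y)]);Y=np.array([np.sin(y),-np.cos(y)])
f=load('w8'); C=cloud(f)
m=np.zeros((400,640),np.uint8)
# label face pixels: green/white face of slide in crop coords -> px
def cp(u,v): return [int(230+(u-400)*180/400),int(120+v*150/400)]
cv2.fillPoly(m,[np.array([cp(675,110),cp(745,100),cp(745,290),cp(700,300),cp(680,290)])],1)
P=C[m>0]; P=P[np.isfinite(P).all(1)]; c=np.median(P,0); w=np.linalg.svd(P-P.mean(0),full_matrices=0)[2][2]; w*=np.sign(w[2])
print('normal tilt from vertical',np.degrees(np.arccos(w[2])),'az',np.degrees(np.arctan2(w[1],w[0])),np.std((P-P.mean(0))@w))
n2=np.r_[0,0]
# project slide in rest coords (tx,ty,z): corners/top bottom edges
for v in (150,170,185):
    row=C[v,300:420]; tx=(row[:,:2]-t)@X-.0863; ty=(row[:,:2]-t)@Y-.0075
    k=row[:,2]>.075; print(v,[(300+i,round(a*1000,1),round(b*1000,1),round(z*1000,1)) for i,(a,b,z) in enumerate(zip(tx,ty,row[:,2])) if k[i]][::5])
E
```

```text
normal tilt from vertical 71.86473624820924 az 119.56069109434819 0.004364043634628355
150 [(300, np.float64(66.9), np.float64(-35.0), np.float64(264.8)), (348, np.float64(48.4), np.float64(-21.2), np.float64(106.4)), (353, np.float64(48.7), np.float64(-18.8), np.float64(108.5)), (358, np.float64(48.7), np.float64(-16.4), np.float64(109.2)), (363, np.float64(48.4), np.float64(-13.5), np.float64(106.0)), (368, np.float64(48.1), np.float64(-10.6), np.float64(103.6)), (373, np.float64(47.8), np.float64(-7.5), np.float64(100.9)), (378, np.float64(47.5), np.float64(-4.5), np.float64(98.7)), (383, np.float64(47.2), np.float64(-1.2), np.float64(95.9)), (388, np.float64(46.9), np.float64(2.2), np.float64(92.7)), (393, np.float64(46.5), np.float64(5.6), np.float64(89.9))]
170 [(331, np.float64(38.7), np.float64(-29.8), np.float64(109.9)), (336, np.float64(39.4), np.float64(-27.5), np.float64(113.5)), (341, np.float64(39.6), np.float64(-25.1), np.float64(114.8)), (346, np.float64(39.4), np.float64(-22.6), np.float64(113.5)), (351, np.float64(38.9), np.float64(-19.8), np.float64(110.9)), (356, 
[... 600 characters left out ...]
.float64(112.5)), (341, np.float64(32.3), np.float64(-25.0), np.float64(115.7)), (346, np.float64(31.8), np.float64(-22.4), np.float64(113.6)), (351, np.float64(31.2), np.float64(-19.6), np.float64(110.8)), (356, np.float64(31.0), np.float64(-17.0), np.float64(109.9)), (361, np.float64(30.2), np.float64(-14.0), np.float64(106.6)), (366, np.float64(29.8), np.float64(-11.1), np.float64(104.9)), (371, np.float64(66.9), np.float64(-35.0), np.float64(264.8)), (376, np.float64(28.3), np.float64(-4.6), np.float64(98.6)), (381, np.float64(27.9), np.float64(-1.5), np.float64(96.6)), (386, np.float64(27.1), np.float64(2.1), np.float64(93.2)), (391, np.float64(26.2), np.float64(5.8), np.float64(89.2))]
```

The slide is fully seated. Its face slope measures 40° and its edges lie within 1 mm of the expected seat. I'll raise the hand and check the centring.

Call:
send_rows(targets=[0.08, 0, 0, -0.02, 0, 0.08, 0, 0, -0.035, 0, 0.08, 0, 0, -0.035, 0, 0.08, -0.03, 0, -0.01, 0, 0.08, -0.03, 0, 0, 0, 0.08, -0.03, 0, 0, 0, 0.08, 0, 0, 0, 0, 0.08, 0, 0, 0, 0])

```text
clock: 10.75
tcp_pos: [0.6485, 0.0137, 0.2184]
tool_rot: [3.14, 0.0, -2.655]
ft_force: [0.2, 0.6, -1.0]
grip_width: 0.0479
```

```bash
python3 - <<'E'
from h import *
w=snap('wrist','w9'); snap('top','t9'); s=read_state(); print(s['clock'],s['tcp_pos'],np.degrees(s['tool_rot']))
t=np.array([.6315,.0334]); y=np.radians(-152.3)
X=np.array([np.cos(y),np.sin(y)]);Y=np.array([np.sin(y),-np.cos(y)])
for tag,f in (('w',w),('t',load('t9'))):
    C=cloud(f); P=C.reshape(-1,3); tx=(P[:,:2]-t)@X-.0863; ty=(P[:,:2]-t)@Y-.0075
    k=(P[:,2]>.08)&(P[:,2]<.125)&(abs(tx)<.08)&(abs(ty+.01)<.04); Q=P[k]
    print(tag,k.sum(),'tx',np.percentile(tx[k],[0,1,50,99,100])*1000,'ty',np.percentile(ty[k],[0,1,99,100])*1000,cv2.minAreaRect((Q[:,:2]*1000).astype(np.float32)))
a=w['img']; cv2.imwrite('pics/w9.png',a[:,:,::-1])
E
```

```text
10.85 [0.64738596 0.01186509 0.21825956] [ 1.79994642e+02 -7.82533564e-02 -1.52217788e+02]
w 6471 tx [-55.21972602 -53.87919269   2.24727994  53.45743722  55.03663545] ty [-35.23380613 -34.41633539   6.57804177   8.44336293] ((557.9086303710938, -11.880691528320312), (110.24029541015625, 43.6735725402832), 27.756898880004883)
t 832 tx [-54.72267942 -53.40679203   0.67035156  54.81620332  55.64625051] ty [-33.48045905 -31.48966225   8.73407469  10.18669902] ((556.8490600585938, -10.664360046386719), (110.04044342041016, 43.63481903076172), 29.13359260559082)
```

View pics/w9.png

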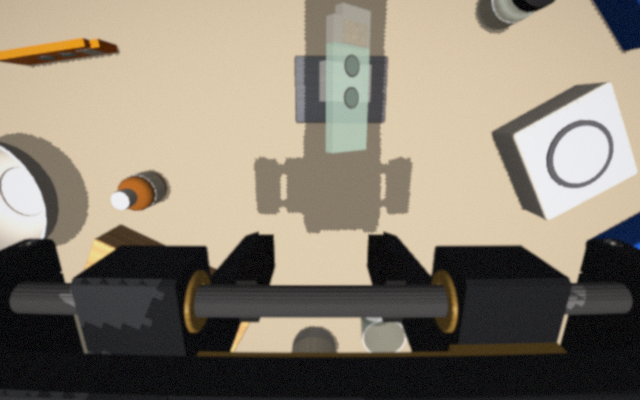

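It's centred too: the ends lie at -55.2 and +55.0 mm about the pad middle. Next I go to the clear overhang, 36 mm from the slide's middle.

Call:
send_rows(targets=[0.36, 0.0136, 0.0053, 0, 0, 0.36, 0.0136, 0.0053, 0, 0, 0.36, 0.0136, 0.0053, 0, 0, 0.36, 0.0137, 0.0053, 0, 0, 0.36, 0, 0, 0.03, 0, 0.36, 0, 0, 0.03, 0, 0.36, 0, 0, 0.02, 0, 0.36, 0, 0, 0, 0, 0.36, 0, 0, 0, 0])

```text
clock: 11.6
tcp_pos: [0.5889, 0.0047, 0.1384]
tool_rot: [3.141, -0.002, -2.657]
ft_force: [0.1, 0.2, -0.2]
grip_width: 0.0599
```

```bash
python3 - <<'E'
from h import *
w=snap('wrist','w10'); s=read_state(); print(s['clock'],s['tcp_pos'],np.degrees(s['tool_rot']),s['grip_width'])
C=cloud(w); P=C.reshape(-1,3); y=s['tool_rot'][2]; X=np.array([np.cos(y),np.sin(y)]);Y=np.array([np.sin(y),-np.cos(y)])
d=P[:,:2]-s['tcp_pos'][:2]; tx=d@X; ty=d@Y
for a in (.02,.03,.04,.06,.08):
    k=(P[:,2]>.08)&(P[:,2]<.125)&(abs(tx-a)<.002)&(abs(ty)<.04); print(a,k.sum(),ty[k].min()*1000,ty[k].max()*1000, P[k][np.argmax(P[k][:,2])][2], ty[k][np.argmax(P[k][:,2])]*1000)
E
```

```text
11.65 [0.59005338 0.00521263 0.13963977] [-1.79985491e+02  2.10763036e-02 -1.52254687e+02] 0.05994619812591361
0.02 384 -21.683057735214774 21.02215038661979 0.11736877188168879 -11.324954983927695
0.03 461 -21.986794038175496 20.811373487176354 0.11764998472036395 -11.707229878151335
0.04 487 -21.819434389420323 21.26178121720963 0.11660789327093321 -11.54281816465397
0.06 434 -16.648244289024323 18.46855032885992 0.11662901522044725 -10.67157564471288
0.08 470 -16.740097565926213 18.57577024494427 0.11702926403565217 -11.93784135752879
```

View pics/w10.png

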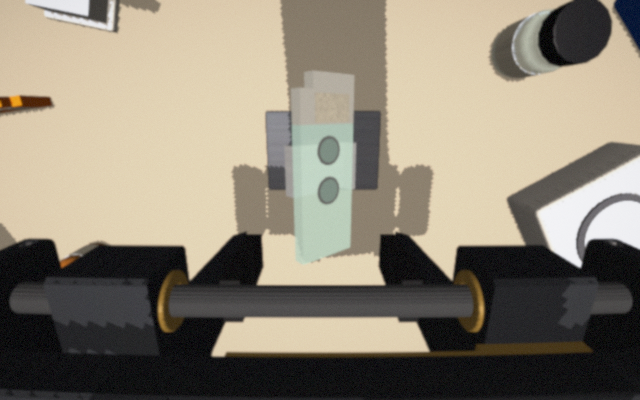

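Call:
send_rows(targets=[0.36, 0, 0, 0.02, 0, 0.36, 0, 0, 0.02, 0, 0.36, 0, 0, 0.018, 0, 0.36, 0, 0, 0, 0, 0.2, 0, 0, 0, 0, 0.1, 0, 0, 0, 0, 0, 0, 0, 0, 0, -0.1, 0, 0, 0, 0, -0.15, 0, 0, 0, 0, -0.2, 0, 0, 0, 0, -0.25, 0, 0, 0, 0, -0.25, 0, 0, 0, 0], force=8)

```text
clock: 12.65
tcp_pos: [0.5904, 0.0065, 0.0811]
tool_rot: [3.141, 0.002, -2.656]
ft_force: [0.5, 2.8, 1.5]
grip_width: 0.033
```

```bash
cat > look.py <<'E'
from h import *
import sys
tag=sys.argv[1]; u0,v0=int(sys.argv[2]),int(sys.argv[3]); ww=int(sys.argv[4]) if len(sys.argv)>4 else 90
w=snap('wrist','w'+tag); g=snap('side','s'+tag); s=read_state(); print(s['clock'],s['tcp_pos'].round(4),np.degrees(s['tool_rot']).round(2),s['grip_width'].round(4),s['ft_force'].round(2))
o=np.zeros((400,800,3),np.uint8); o[:,:400]=cv2.resize(g['img'][v0:v0+ww,u0:u0+ww],(400,400),interpolation=cv2.INTER_CUBIC); o[:,400:]=cv2.resize(w['img'][60:300,200:440],(400,400))
cv2.imwrite(f'pics/l{tag}.png',o[:,:,::-1])
E
python3 look.py 11 290 140
```

```text
Traceback (most recent call last):
  File "look.py", line 4, in <module>
    w=snap('wrist','w'+tag); g=snap('side','s'+tag); s=read_state(); print(s['clock'],s['tcp_pos'].round(4),np.degrees(s['tool_rot']).round(2),s['grip_width'].round(4),s['ft_force'].round(2))
                                                                                                                                               ^^^^^^^^^^^^^^^^^^^^^
AttributeError: 'float' object has no attribute 'round'
```

```bash
sed -i "s/s\['grip_width'\].round(4)/round(s['grip_width'],4)/" look.py; python3 look.py 11 290 140
```

```text
12.85 [0.5903 0.0063 0.0809] [ 1.7997e+02  6.0000e-02 -1.5220e+02] 0.0331 [0.54 3.28 0.39]
```

View pics/l11.png

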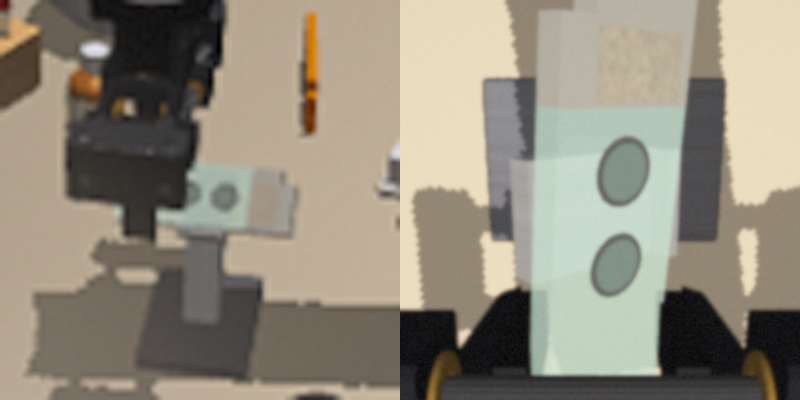

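```bash
cat > pl.py <<'E'
from h import *
import sys
def plane(f,poly,Rref=None):
    m=np.zeros((400,640),np.uint8); cv2.fillPoly(m,[np.array(poly,np.int32)],1)
    P=cloud(f)[m>0]; P=P[np.isfinite(P).all(1)]
    for _ in range(4):
        c=P.mean(0); w=np.linalg.svd(P-c,full_matrices=0)[2][2]; w*=np.sign(w[2]); d=(P-c)@w; P=P[abs(d)<max(.002,2*d.std())]
    return c,w,d.std(),len(P)
E
python3 - <<'E'
from pl import *
f=load('w11'); s=read_state(); y=s['tool_rot'][2]
cp=lambda u,v:(200+(u-400)*.6,60+v*.6)
c,w,sd,n=plane(f,[cp(560,120),cp(670,120),cp(645,330),cp(560,330)])
X=np.array([np.cos(y),np.sin(y),0]);Y=np.array([np.sin(y),-np.cos(y),0])
print(c,w,sd,n,'n in tool x,y,up',w@X,w@Y,w[2],'roll about x',np.degrees(np.arctan2(w@Y,w[2])),'pitch',np.degrees(np.arctan2(w@X,w[2])))
E
```

```text
[ 0.55759313 -0.00936557  0.10630848] [-0.22497083  0.6198177   0.75180725] 0.0004922496258293177 7520 n in tool x,y,up -0.09007134615735207 0.653202119790575 0.7518072514298472 roll about x 40.98550036500666 pitch -6.831840107039629
```

View pics/w11.png

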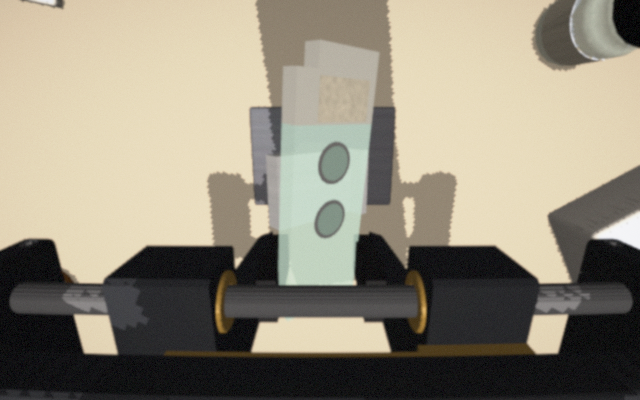

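```bash
python3 - <<'E'
from h import *
f=load('w11'); s=read_state(); C=cloud(f); P=C.reshape(-1,3); y=s['tool_rot'][2]; X=np.array([np.cos(y),np.sin(y)]);Y=np.array([np.sin(y),-np.cos(y)])
d=P[:,:2]-s['tcp_pos'][:2]; tx=d@X; ty=d@Y
for a in (-.005,.0,.01,.02,.03,.045,.06,.075,.085):
    k=(P[:,2]>.08)&(P[:,2]<.14)&(abs(tx-a)<.0015)&(abs(ty)<.04)
    if k.sum()<5: continue
    q=np.c_[ty[k],P[k][:,2]]*1000; i=q[:,0].argsort(); q=q[i]; j=q[:,1].argmax(); print(a,k.sum(),'left',q[0].round(1),'peak',q[j].round(1),'right',q[-1].round(1))
E
```

```text
-0.005 381 left [-25.1 134.7] peak [ 22.9 140. ] right [ 23.4 131.9]
0.0 529 left [-24.9 137.4] peak [-24.9 140. ] right [ 23.3 136. ]
0.01 3429 left [-34.1 119. ] peak [-26.4 131.9] right [ 32.3 118.6]
0.02 512 left [-17.8 109.7] peak [-12.9 117.9] right [17.6 89.5]
0.03 691 left [-22.8 103.8] peak [-12.2 117.8] right [20.6 85.8]
0.045 746 left [-22.9 103.3] peak [-11. 119.] right [20.3 87.1]
0.06 716 left [-15.3 111.8] peak [ -9.8 120.2] right [20.2 92.6]
0.075 816 left [-14.4 112.9] peak [ -8.2 120.8] right [21.3 92.9]
0.085 655 left [ -6.8 107.1] peak [ -1.  116.1] right [21.9 93.7]
```

The frosted end has swung slightly onto the lip: its low edge is about 3 mm higher than at the clear end. The downhill finger touched first. The roll is still 41°, so I'll firm up the grip a little and test a small lift.

Call:
send_rows(targets=[-0.28, 0, 0.0005, 0, 0, -0.3, 0, 0.0005, 0, 0, -0.3, 0, 0, 0, 0, -0.3, 0, 0, 0, 0], force=15)

```text
clock: 13.18
tcp_pos: [0.5901, 0.0065, 0.081]
tool_rot: [-3.141, 0.001, -2.657]
ft_force: [2.1, 3.9, 4.3]
grip_width: 0.0321
```

```bash
cat > sec.py <<'E'
from h import *
import sys
f=snap('wrist','w'+sys.argv[1]); s=read_state(); print(s['clock'],s['tcp_pos'].round(4),round(s['grip_width'],4),s['ft_force'].round(1))
C=cloud(f); P=C.reshape(-1,3); y=s['tool_rot'][2]; X=np.array([np.cos(y),np.sin(y)]);Y=np.array([np.sin(y),-np.cos(y)])
d=P[:,:2]-s['tcp_pos'][:2]; tx=d@X; ty=d@Y; z=P[:,2]-s['tcp_pos'][2]
for a in (.02,.03,.045,.06,.075,.085):
    k=(z>0)&(z<.055)&(abs(tx-a)<.0015)&(abs(ty)<.04)
    if k.sum()<5: continue
    q=np.c_[ty[k],z[k]]*1000; i=q[:,0].argsort(); q=q[i]; j=q[:,1].argmax(); print(a,k.sum(),'left',q[0].round(1),'peak',q[j].round(1),'right',q[-1].round(1))
E
python3 sec.py 12
```

```text
13.2333 [0.59   0.0065 0.081 ] 0.0323 [1.4 4.5 3.8]
0.02 520 left [-20.8  24.8] peak [-12.6  37.3] right [16.9  9.5]
0.03 672 left [-22.8  23.2] peak [-11.9  37.1] right [20.3  5.6]
0.045 749 left [-23.1  22.4] peak [-10.7  38.3] right [20.3  5.3]
0.06 717 left [-15.7  32.2] peak [-10.   39.1] right [19.8 10.8]
0.075 809 left [-14.8  32.1] peak [-8.9 40.6] right [20.8 11.5]
0.085 658 left [-7.2 26.8] peak [-2.1 35.1] right [21.4 12.7]
```

Call:
send_rows(targets=[-0.4, 0, 0, 0, 0, -0.5, 0, 0, 0, 0, -0.5, 0, 0, -0.004, 0, -0.5, 0, 0, -0.008, 0, -0.5, 0, 0, -0.012, 0, -0.5, 0, 0, 0, 0], force=20)

```text
clock: 13.73
tcp_pos: [0.5903, 0.0057, 0.1067]
tool_rot: [-3.14, 0.001, -2.658]
ft_force: [1.2, 0.7, -0.1]
grip_width: 0.0321
```

```bash
python3 sec.py 13; python3 look.py 13 290 130
```

```text
13.7833 [0.5902 0.0058 0.106 ] 0.0316 [ 0.2  0.4 -1.2]
0.02 521 left [-18.9  28.6] peak [-13.2  36.1] right [16.2  7.8]
0.03 560 left [-19.   27.8] peak [-13.   35.4] right [16.3  7.1]
0.045 625 left [-18.3  28.1] peak [-12.8  36.5] right [16.7  7.7]
0.06 683 left [-18.2  27.9] peak [-13.2  35.6] right [17.   8.6]
0.075 740 left [-18.   28.5] peak [-12.   35.9] right [17.2  7.6]
0.085 588 left [-17.6  28.3] peak [-13.   34.6] right [17.7  7.3]
13.8833 [0.5894 0.0058 0.1048] [-1.7997e+02 -3.0000e-02 -1.5225e+02] 0.0318 [-0.04  0.67 -1.2 ]
```

View pics/l13.png

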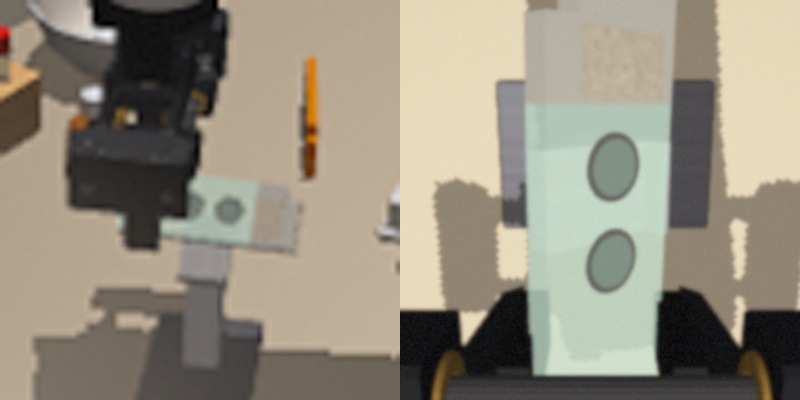

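The slide is held and off the rest, still tilted about 41°. The hand can't pitch, so I'll level the slide in the grip by pressing its overhanging part lightly onto the flat rack top beside the empty slot, without letting go.

Call:
send_rows(targets=[-0.5, 0, 0, -0.02, 0, -0.5, 0, 0, -0.03, 0, -0.5, 0.024, -0.0223, -0.015, 0, -0.5, 0.024, -0.0223, 0, 0, -0.5, 0.024, -0.0223, 0, 0, -0.5, 0.024, -0.0223, 0, 0, -0.5, 0.024, -0.0223, 0, 0, -0.5, 0.024, -0.0223, 0, 0, -0.5, 0.024, -0.0223, 0, 0, -0.5, 0.024, -0.0223, 0, 0, -0.5, 0.024, -0.0223, 0, 0, -0.5, 0.0235, -0.0224, 0, 0])

```text
clock: 14.88
tcp_pos: [0.4802, -0.3042, 0.1693]
tool_rot: [3.141, -0.001, -2.657]
ft_force: [0.2, -0.6, -1.8]
grip_width: 0.0316
```

Call:
send_rows(targets=[-0.5, 0, 0, 0, 6, -0.5, 0, 0, 0, 6.5, -0.5, 0, 0, 0, 6.5, -0.5, 0, 0, 0, 6.5, -0.5, 0, 0, 0, 6.5, -0.5, 0, 0, 0, 6.5, -0.5, 0, 0, 0, 6.5, -0.5, 0, 0, 0, 6.5, -0.5, 0, 0, 0, 6.5, -0.5, 0, 0, 0, 6.5, -0.5, 0, 0, 0, 6.5, -0.5, 0, 0, 0, 6.5])

```text
clock: 15.88
tcp_pos: [0.481, -0.3025, 0.1692]
tool_rot: [-3.141, -0.001, 2.268]
ft_force: [-0.5, 0.4, -0.5]
grip_width: 0.0317
```

Call:
send_rows(targets=[-0.5, 0, 0, 0, 6.5, -0.5, 0, 0, 0, 6.5, -0.5, 0, 0, 0, 6.5, -0.5, 0, 0, 0, 5.8, -0.5, 0, 0, 0, 0, -0.5, 0, 0, 0, 0, -0.5, 0, 0, 0, 0])

```text
clock: 16.47
tcp_pos: [0.4813, -0.3025, 0.1695]
tool_rot: [-3.141, -0.0, 1.835]
ft_force: [0.2, -0.4, -1.4]
grip_width: 0.0319
```

```bash
python3 sec.py 14; python3 look.py 14 350 120 120; python3 -c "
from h import *
s=read_state();print(np.degrees(s['tool_rot']),s['q'])"
```

```text
16.5167 [ 0.4814 -0.3025  0.1695] 0.0316 [ 0.2 -0.1 -0.5]
0.02 516 left [-17.5  26.9] peak [-12.3  34.7] right [17.7  6.9]
0.03 577 left [-17.5  27.5] peak [-12.   34.9] right [17.7  7.4]
0.045 623 left [-16.9  28.1] peak [-11.5  35.3] right [18.1  7.8]
0.06 684 left [-16.9  27. ] peak [-11.5  34.8] right [18.2  7.1]
0.075 748 left [-16.5  27.5] peak [-10.9  36.2] right [18.5  7.1]
0.085 584 left [-9.6 21.1] peak [-4.  28.8] right [19.1  6.6]
16.6167 [ 0.4815 -0.3026  0.1696] [-1.7999e+02 -1.0000e-02  1.0505e+02] 0.0318 [-1.02  0.14 -1.05]
[-1.79988622e+02 -1.45893171e-02  1.05051242e+02] [ 0.81502985  0.52442133 -0.4416014   1.79629205  0.28045094  0.88339584
  0.50845845]
```

View pics/w14.png

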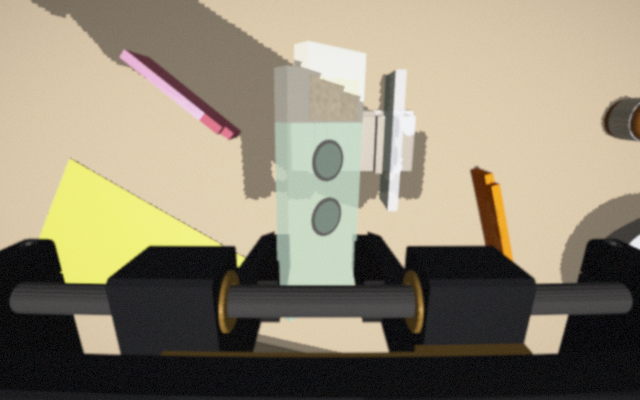

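View pics/l14.png

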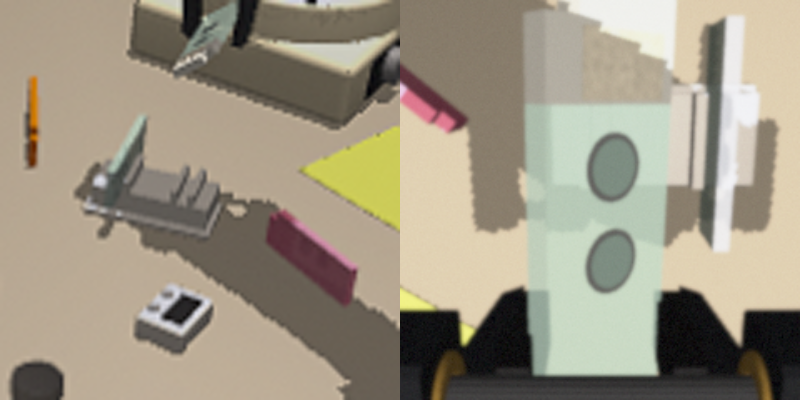

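Call:
send_rows(targets=[-0.5, 0, 0, 0.03, 0, -0.5, 0, 0, 0.03, 0, -0.5, 0, 0, 0.03, 0, -0.5, 0, 0, 0.025, 0, -0.5, 0, 0, 0.01, 0, -0.5, 0, 0, 0.003, 0, -0.5, 0, 0, 0, 0, -0.5, 0, 0, 0, 0])

```text
clock: 17.28
tcp_pos: [0.4826, -0.303, 0.043]
tool_rot: [3.14, 0.001, 1.832]
ft_force: [-0.1, 0.3, -1.5]
grip_width: 0.0318
```

```bash
python3 sec.py 15; python3 look.py 15 350 120 100
```

```text
17.3333 [ 0.4828 -0.3032  0.0433] 0.0321 [ 0.1  0.4 -0.8]
0.02 518 left [-17.6  27.6] peak [-12.2  35.6] right [17.5  7.1]
0.03 577 left [-17.6  27.4] peak [-12.5  34.6] right [17.6  7.6]
0.045 619 left [-17.   27.3] peak [-11.9  34.8] right [18.   7.3]
0.06 681 left [-16.8  27.4] peak [-10.8  34.5] right [18.2  5.7]
0.075 747 left [-16.8  26.5] peak [-10.1  34.1] right [18.5  6.4]
0.085 583 left [-9.6 21. ] peak [-4.5 28.2] right [19.1  6.1]
17.4333 [ 0.4826 -0.3032  0.0432] [1.7990e+02 1.1000e-01 1.0497e+02] 0.0317 [ 0.09 -0.31 -0.13]
```

View pics/l15.png

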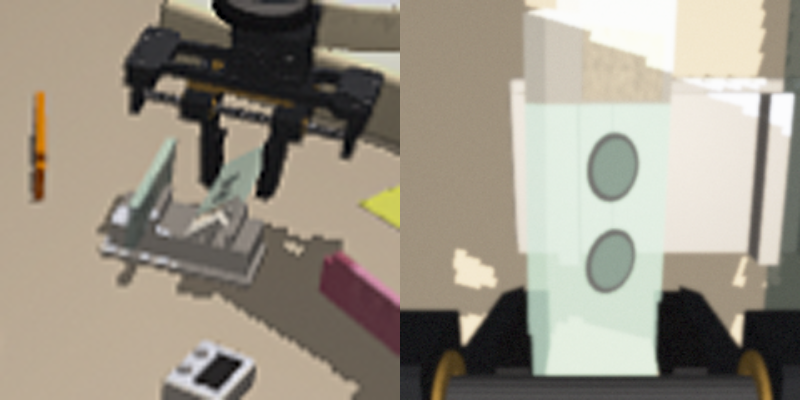

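Call:
send_rows(targets=[-0.5, 0, 0, 0, 0, -0.5, 0, 0, 0.002, 0, -0.5, 0, 0, 0.002, 0, -0.5, 0, 0, 0.002, 0, -0.5, 0, 0, 0.002, 0, -0.5, 0, 0, 0, 0], force=6)

```text
clock: 17.93
tcp_pos: [0.4828, -0.3032, 0.0338]
tool_rot: [3.14, 0.002, 1.832]
ft_force: [4.8, -2.0, 0.8]
grip_width: 0.0274
```

```bash
python3 sec.py 16
```

```text
17.9833 [ 0.4828 -0.3031  0.0339] 0.0276 [ 5.1 -2.4  0.5]
0.02 397 left [-12.2   7.1] peak [-2.4 44.7] right [18.6 10.4]
0.03 497 left [-12.4   7.6] peak [ 0.1 47.3] right [20.7 12. ]
0.045 596 left [-12.    7.9] peak [ 3.  50.8] right [24.4 15. ]
0.06 714 left [-12.1   7.8] peak [ 6.8 54.3] right [28.  18.3]
0.075 633 left [ 3.3 52.2] peak [ 7.4 55. ] right [31.3 22.4]
0.085 519 left [10.3 46. ] peak [15.9 51.5] right [33.9 24. ]
```

```bash
python3 look.py 17 350 120 100
```

```text
18.0833 [ 0.4828 -0.303   0.034 ] [1.7989e+02 7.0000e-02 1.0497e+02] 0.0272 [ 4.79 -1.69  1.43]
```

View pics/l17.png

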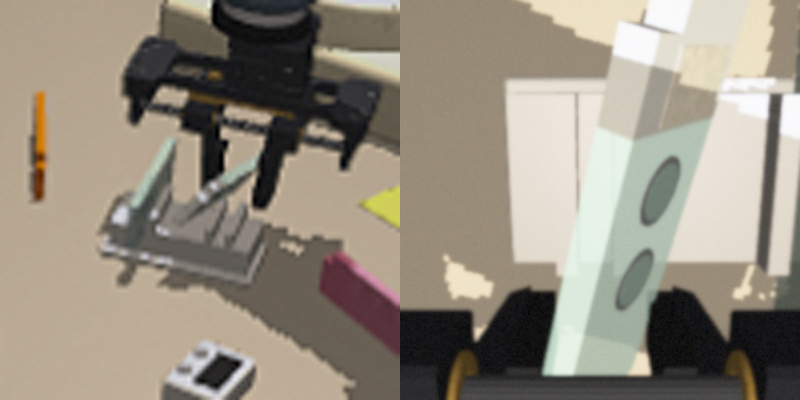

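At low grip force the slide twisted in the jaws: it yawed about 15° and its frosted end rose. It rests on the rack's flat top with the label side up and its middle over the block. I'll open the jaws slowly as guides so it settles flat, then square it up and regrip the clear half.

Call:
send_rows(targets=[-0.34, 0, 0, 0, 0, -0.3, 0, 0, 0, 0, -0.26, 0, 0, 0, 0, -0.22, 0, 0, 0, 0, -0.18, 0, 0, 0, 0, -0.14, 0, 0, 0, 0, -0.1, 0, 0, 0, 0, -0.06, 0, 0, 0, 0, -0.02, 0, 0, 0, 0, 0.02, 0, 0, 0, 0, 0.02, 0, 0, 0, 0, 0.02, 0, 0, 0, 0])

```text
clock: 19.08
tcp_pos: [0.4815, -0.3026, 0.0337]
tool_rot: [-3.141, -0.0, 1.832]
ft_force: [1.4, 0.0, -0.2]
grip_width: 0.0448
```

```bash
python3 sec.py 18;  python3 look.py 18 350 120 100
```

```text
19.1333 [ 0.4815 -0.3026  0.0337] 0.0451 [-0.1 -0.4  0.3]
0.02 597 left [-16.9  21.8] peak [-12.6  30.4] right [24.3  9.8]
0.03 629 left [-14.6  21.2] peak [-10.5  28.5] right [26.8  9. ]
0.045 654 left [-11.    7.8] peak [-7.2 26.9] right [30.9  7. ]
0.06 769 left [-11.2   7.5] peak [-2.5 24.4] right [34.4  5.5]
0.075 716 left [-3.  15.2] peak [ 1.  23.3] right [37.9  3.7]
0.085 730 left [-0.5 13.4] peak [ 3.6 22.2] right [40.   3.7]
19.2333 [ 0.4816 -0.3026  0.0337] [-179.99   -0.    104.97] 0.0448 [-0.46 -0.12 -1.25]
```

View pics/l18.png

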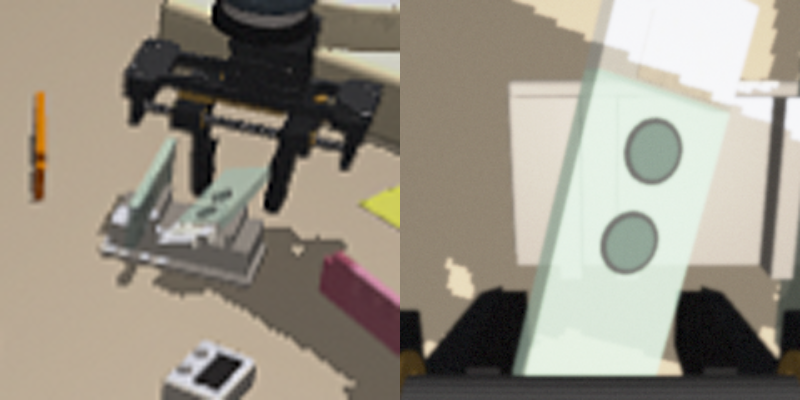

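Call:
send_rows(targets=[0.08, 0, -0.001, 0, 0, 0.12, 0, -0.001, 0, 0, 0.16, 0, -0.001, 0, 0, 0.2, 0, -0.001, 0, 0, 0.24, 0, -0.001, 0, 0, 0.24, 0, 0, 0, 0, 0.24, -0.004, 0, 0, 0, 0.24, -0.004, 0, 0, 0, 0.24, 0, 0, 0, 0])

```text
clock: 19.98
tcp_pos: [0.4791, -0.3129, 0.0338]
tool_rot: [3.141, 0.001, 1.831]
ft_force: [0.2, 0.1, 0.7]
grip_width: 0.0544
```

```bash
python3 sec.py 19;  python3 look.py 19 350 120 100
```

```text
20.0333 [ 0.479  -0.3124  0.0337] 0.0544 [ 1.  -0.9 -0.5]
0.02 608 left [-17.6  16.8] peak [-13.  18.] right [24.6 15.9]
0.03 612 left [-14.7  15.9] peak [10.4 18.6] right [27.1 16.5]
0.045 699 left [-10.5  14.8] peak [14.8 18.3] right [31.4 16.4]
0.06 711 left [-6.4 15.4] peak [22.4 19.1] right [35.9 16.2]
0.075 831 left [-6.2  8.2] peak [25.3 18.7] right [39.9 15.7]
0.085 817 left [ 0.6 17.2] peak [30.8 19.1] right [40.  17.1]
20.1333 [ 0.4789 -0.3117  0.0337] [180.    -0.   104.96] 0.0548 [-0.2  -0.9  -0.15]
```

View pics/l19.png

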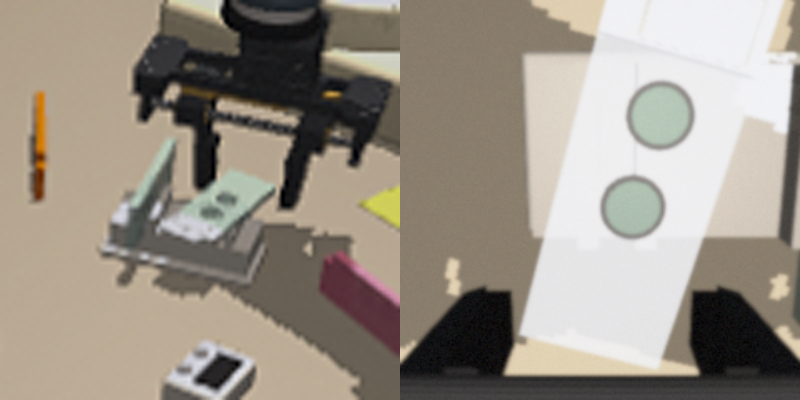

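```bash
python3 - <<'E'
from h import *
f=load('w19'); s=read_state(); y=s['tool_rot'][2]; X=np.array([np.cos(y),np.sin(y)]);Y=np.array([np.sin(y),-np.cos(y)])
cp=lambda u,v:(200+(u-400)*.6,60+v*.6)
P=onz(f,[cp(520,335),cp(660,368),cp(605,35),cp(755,77)],.0505)  # clear corners; frosted boundary line
d=P[:,:2]-s['tcp_pos'][:2]; print(np.c_[d@X,d@Y].round(4))
C=cloud(f); P=C.reshape(-1,3); d=P[:,:2]-s['tcp_pos'][:2]; tx=d@X; ty=d@Y
k=(abs(P[:,2]-.0505)<.004)&(abs(tx-.04)<.08)&(abs(ty-.01)<.05)&(ty<.047)
img=np.zeros((400,640),np.uint8); img[k.reshape(400,640)]=255; n,l,st,_=cv2.connectedComponentsWithStats(img); i=1+st[1:,4].argmax(); k=(l==i).ravel()
r=cv2.minAreaRect((np.c_[tx,ty][k]*1000).astype(np.float32)); print(r,cv2.boxPoints(r))
E
```

```text
[[ 0.0009 -0.022 ]
 [-0.0094  0.0169]
 [ 0.0788  0.0014]
 [ 0.0692  0.0376]]
((48.47895050048828, 11.719964981079102), (110.69351959228516, 40.443763732910156), 15.748041152954102) [[-10.278713   16.16128  ]
 [  0.6980324 -22.764406 ]
 [107.23662     7.2786503]
 [ 96.25987    46.204338 ]]
```

The slide lies flat with the label up: face z 0.0507, corners at tool (-10,16), (1,-23), (107,7), (96,46) mm. It is yawed 15.7°. I'll advance 9 mm and close, so the pads square it and grip the clear end.

Call:
send_rows(targets=[0.24, 0.0045, 0.001, 0, 0, 0.24, 0.0045, 0.001, 0, 0, 0.2, 0, 0, 0, 0, 0.14, 0, 0, 0, 0, 0.08, 0, 0, 0, 0, 0.02, 0, 0, 0, 0, -0.04, 0, 0, 0, 0, -0.1, 0, 0, 0, 0, -0.2, 0, 0, 0, 0, -0.3, 0, 0, 0, 0, -0.3, 0, 0, 0, 0], force=10)

```text
clock: 21.05
tcp_pos: [0.4784, -0.3026, 0.0337]
tool_rot: [-3.142, 0.0, 1.832]
ft_force: [-0.6, -0.6, 0.1]
grip_width: 0.0438
```

```bash
python3 sec.py 20;  python3 look.py 20 350 120 100
```

```text
21.1 [ 0.4784 -0.3026  0.0337] 0.0437 [-0.8  0.1  0.4]
0.02 560 left [-15.5  15.4] peak [-14.3  18.7] right [26. 16.]
0.03 621 left [-13.3  17. ] peak [ 7.  18.6] right [28.2 15.2]
0.045 684 left [-9.5 16.3] peak [13.5 18.6] right [31.8 16.7]
0.06 753 left [-8.1  7.4] peak [-1.  18.5] right [35.7 15.8]
0.075 800 left [-2.6 16.5] peak [30.8 18.8] right [39.2 15.4]
0.085 822 left [-0.1 16.1] peak [39.7 18.3] right [39.9 17.2]
21.2 [ 0.4785 -0.3025  0.0337] [1.8000e+02 1.0000e-02 1.0497e+02] 0.0439 [-0.26 -1.24  0.95]
```

View pics/l20.png

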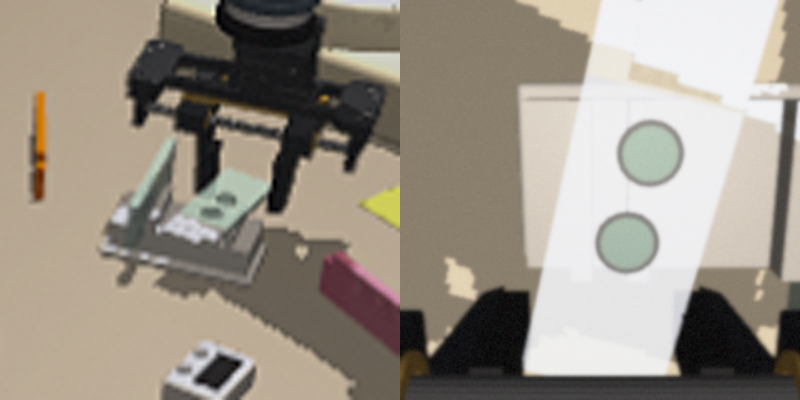

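The pads jammed diagonally at 43.8 mm, so friction stops the slide squaring itself. I'll drag it 10 mm outwards to clear the block, then open and turn the hand to match the slide.

Call:
send_rows(targets=[-0.3, 0, 0, 0, 0, -0.3, -0.003, 0, 0, 0, -0.3, -0.0035, 0, 0, 0, -0.3, -0.0035, 0, 0, 0, -0.3, 0, 0, 0, 0, 0.1, 0, 0, 0, 0, 0.1, 0, 0, 0, 5, 0.1, 0, 0, 0, 5, 0.1, 0, 0, 0, 4.5, 0.1, 0, 0, 0, 0], force=12)

```text
clock: 22.03
tcp_pos: [0.4812, -0.312, 0.0338]
tool_rot: [3.142, 0.0, 1.577]
ft_force: [0.5, -0.8, 0.3]
grip_width: 0.0483
```

```bash
cat > fl.py <<'E'
from h import *
import sys
f=snap('wrist','w'+sys.argv[1]); s=read_state(); y=s['tool_rot'][2]; X=np.array([np.cos(y),np.sin(y)]);Y=np.array([np.sin(y),-np.cos(y)])
print(s['clock'],s['tcp_pos'].round(4),np.degrees(s['tool_rot']).round(1),round(s['grip_width'],4),s['ft_force'].round(1))
C=cloud(f); P=C.reshape(-1,3); d=P[:,:2]-s['tcp_pos'][:2]; tx=d@X; ty=d@Y
k=(abs(P[:,2]-.0505)<.004)&(abs(tx-.04)<.08)&(abs(ty-.01)<.05)
img=np.zeros((400,640),np.uint8); img[k.reshape(400,640)]=255; n,l,st,_=cv2.connectedComponentsWithStats(img); i=1+st[1:,4].argmax(); k=(l==i).ravel()
r=cv2.minAreaRect((np.c_[tx,ty][k]*1000).astype(np.float32)); print(np.round(r[0],1),np.round(r[1],1),r[2],cv2.boxPoints(r).round(1).tolist())
b=np.array([.471,-.2645])-s['tcp_pos'][:2]; print('slot centre in tool',(b@X).round(4),(b@Y).round(4))
E
python3 fl.py 21;  python3 look.py 21 350 120 100
```

```text
22.0833 [ 0.4811 -0.312   0.0338] [-180.     0.    90.6] 0.0485 [ 0.1 -0.7  0.2]
[42.  -0.2] [ 40.5 106.7] 89.12169647216797 [[-11.600000381469727, -19.600000381469727], [95.0999984741211, -21.200000762939453], [95.69999694824219, 19.299999237060547], [-11.0, 20.899999618530273]]
slot centre in tool 0.0476 -0.0097
22.1833 [ 0.4811 -0.312   0.0337] [-1.800e+02  1.000e-02  9.062e+01] 0.0484 [-0.73  0.17 -0.66]
```

View pics/l21.png

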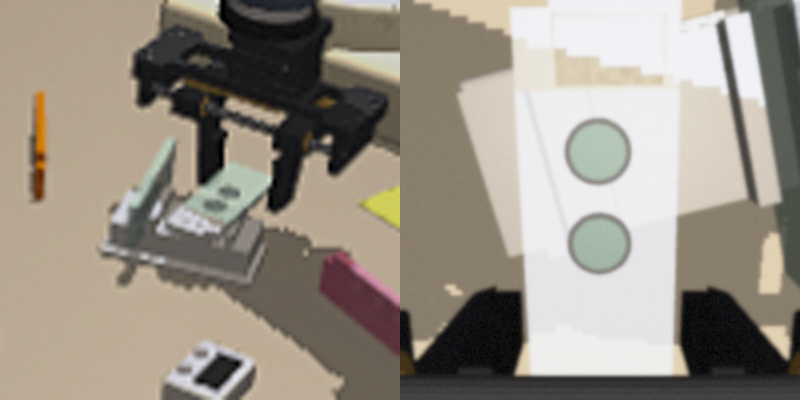

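Aligned and centred now: yaw error 0.9°, slide middle 40 mm ahead of the TCP. I'll grip and lift.

Call:
send_rows(targets=[0, 0, 0, 0, 0, -0.1, 0, 0, 0, 0, -0.3, 0, 0, 0, 0, -0.5, 0, 0, 0, 0, -0.5, 0, 0, 0, 0, -0.5, 0, 0, 0, 0, -0.5, 0, 0, -0.005, 0, -0.5, 0, 0, -0.015, 0, -0.5, 0, 0, -0.025, 0, -0.5, 0, 0, -0.03, 0, -0.5, 0, 0, -0.015, 0, -0.5, 0, 0, 0, 0], force=35)

```text
clock: 23.18
tcp_pos: [0.4832, -0.3132, 0.1274]
tool_rot: [3.136, 0.003, 1.579]
ft_force: [1.1, -0.9, -1.1]
grip_width: 0.0394
```

```bash
python3 sec.py 22;  python3 look.py 22 350 100 120
python3 - <<'E'
from pl import *
f=load('w22'); s=read_state(); y=s['tool_rot'][2]
c,w,sd,n=plane(f,[(285,110),(360,110),(360,210),(285,210)])
X=np.array([np.cos(y),np.sin(y),0]);Y=np.array([np.sin(y),-np.cos(y),0])
print(c,sd,n,'roll',np.degrees(np.arctan2(w@Y,w[2])),'pitch',np.degrees(np.arctan2(w@X,w[2])),np.degrees(s['tool_rot']))
E
```

```text
23.2333 [ 0.482  -0.3127  0.1254] 0.0398 [ 0.1  0.2 -0.8]
0.02 567 left [-18.6  18. ] peak [19.9 19.9] right [21.1 17.6]
0.03 619 left [-18.7  17.3] peak [ 1.  20.4] right [21.2 17.3]
0.045 652 left [-19.   17.4] peak [ 0.6 20.1] right [21.1 17.7]
0.06 732 left [-19.2  16.9] peak [ 3.9 20.2] right [21.  17.4]
0.075 757 left [-19.4  17.2] peak [ 5.8 20.2] right [20.9 16.7]
0.085 766 left [-19.8  16.9] peak [ 1.1 19.4] right [20.6 16.1]
23.3333 [ 0.4804 -0.3118  0.1229] [-1.7993e+02 -3.0000e-02  9.0470e+01] 0.0396 [-0.39  0.39 -1.18]
[ 0.48309757 -0.26473086  0.14154504] 0.0006530778765345919 7619 roll -0.007189218233307654 pitch 0.6890782090235545 [-1.79933814e+02 -2.56176817e-02  9.04746957e+01]
```

View pics/l22.png

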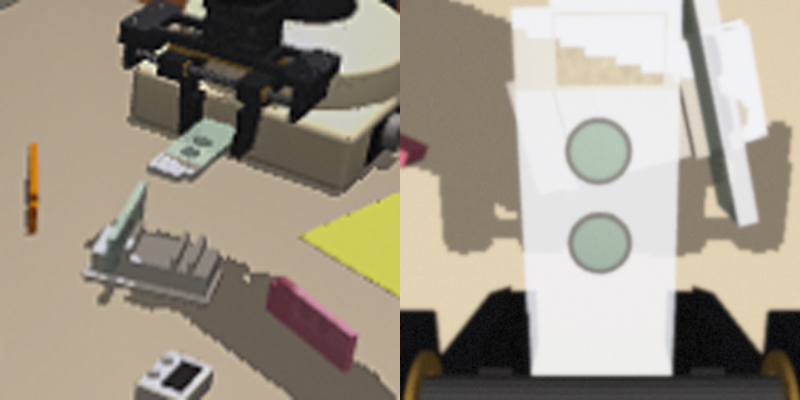

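Held level (roll 0.0°, pitch 0.7°), label up, grip width 39.7 mm on the clear half. I'll carry it high over to the lamp.

Call:
send_rows(targets=[-0.5, 0, 0, -0.015, 0, -0.5, 0.005, 0, -0.02, 0, -0.5, 0.015, 0.001, -0.0125, 0, -0.5, 0.025, 0.001, 0, 0, -0.5, 0.025, 0.001, 0, 0, -0.5, 0.025, 0.001, 0, 0, -0.5, 0.025, 0.001, 0, 0, -0.5, 0.025, 0.001, 0, 0, -0.5, 0.025, 0.001, 0, 0, -0.5, 0.025, 0.001, 0, 0, -0.5, 0.025, 0.001, 0, 0, -0.5, 0.025, 0.001, 0, 0])

```text
clock: 24.33
tcp_pos: [0.4877, -0.0657, 0.1697]
tool_rot: [-3.139, -0.001, 1.579]
ft_force: [-0.4, -0.1, -0.9]
grip_width: 0.0397
```

Call:
send_rows(targets=[-0.5, 0.025, 0.001, 0, 0, -0.5, 0.025, 0.001, 0, 0, -0.5, 0.025, 0.001, 0, 0, -0.5, 0.025, 0.001, 0, 0, -0.5, 0.025, 0.001, 0, 0, -0.5, 0.025, 0.001, 0, 0, -0.5, 0.025, 0.001, 0, 0, -0.5, 0.015, 0.001, 0, 0, -0.5, 0.01, 0.001, 0, 0, -0.5, 0, 0, 0, 0, -0.5, 0, 0, 0, 0])

```text
clock: 25.25
tcp_pos: [0.4958, 0.1324, 0.1703]
tool_rot: [-3.14, 0.001, 1.579]
ft_force: [0.5, -0.0, -1.9]
grip_width: 0.0393
```

```bash
python3 sec.py 23;  python3 look.py 23 230 190 140
```

```text
25.3 [0.496  0.1316 0.1704] 0.0394 [ 0.5 -0.8 -0.7]
0.02 575 left [-20.   15.1] peak [-1.1 17.8] right [19.9 15.6]
0.03 594 left [-20.   16.1] peak [ 4.1 18.6] right [19.9 15.9]
0.045 651 left [-20.2  15.8] peak [-4.4 18.1] right [19.8 15.5]
0.06 777 left [-20.5  15.5] peak [-5.9 17.6] right [19.7 14.6]
0.075 805 left [-20.8  14.6] peak [-12.4  17.9] right [19.5 15.4]
0.085 810 left [-20.8  15.2] peak [ 7.1 17.7] right [19.1 15.3]
25.4 [0.4963 0.1313 0.1708] [-1.7995e+02  6.0000e-02  9.0350e+01] 0.0395 [-0.15 -0.04 -0.9 ]
```

View pics/w23.png

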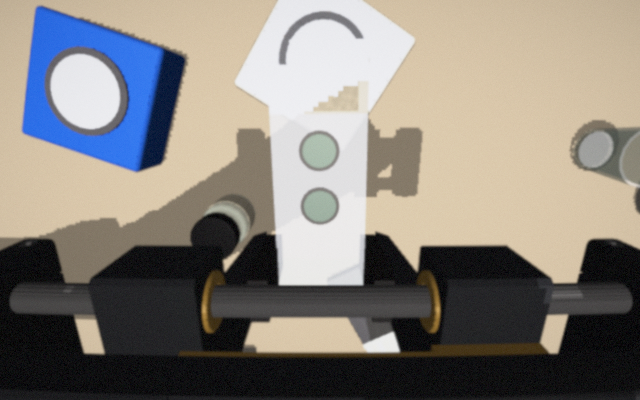

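```bash
python3 - <<'E'
from h import *
def ring(tag,u0,u1,v0,v1):
    f=load(tag); g=cv2.cvtColor(f['img'],cv2.COLOR_RGB2GRAY); m=np.zeros_like(g); m[v0:v1,u0:u1]=(g[v0:v1,u0:u1]<130)*255
    c=max((c for c in cv2.findContours(m,1,1)[0] if 60<len(c)), key=lambda c: 0 if cv2.contourArea(c)>8000 else cv2.contourArea(c))
    e=cv2.fitEllipse(c); return e,onz(f,[e[0]],.05)[0].round(4)
print(ring('w9',540,622,112,195)); print(ring('w4',515,598,118,200))
f=load('w23'); g=cv2.cvtColor(f['img'],cv2.COLOR_RGB2GRAY)
v,u=np.where(g[5:70,270:370]<120); P=onz(f,np.c_[u+270,v+5],.05)[:,:2]
A=np.c_[2*P,np.ones(len(P))]; x=np.linalg.lstsq(A,(P**2).sum(1),rcond=None)[0]; print('arc fit',x[:2],np.sqrt(x[2]+x[:2]@x[:2]),len(P))
E
```

```text
(((579.1552124023438, 153.4672088623047), (58.3774299621582, 71.52300262451172), 42.77574157714844), array([0.4977, 0.2375, 0.05  ]))
(((554.4109497070312, 158.365234375), (58.81706619262695, 70.48291015625), 43.90719223022461), array([0.4975, 0.2376, 0.05  ]))
arc fit [0.49792808 0.24103827] 0.03154864804473624 151
```

Call:
send_rows(targets=[-0.5, 0.01, 0, 0, 0, -0.5, 0.012, 0, 0.01, 0, -0.5, 0.005, 0, 0.02, 0, -0.5, 0, 0, 0.02, 0, -0.5, 0, 0, 0.01, 0, -0.5, 0, 0, 0, 0, -0.5, 0, 0, 0, 0])

```text
clock: 25.98
tcp_pos: [0.4961, 0.1599, 0.1112]
tool_rot: [-3.141, 0.0, 1.579]
ft_force: [-0.2, 0.3, -0.4]
grip_width: 0.0394
```

```bash
python3 sec.py 24;  python3 look.py 24 220 180 150
```

```text
26.0333 [0.4966 0.1601 0.1119] 0.0394 [ 1.  -1.  -1.7]
0.02 576 left [-20.2  15.7] peak [10.8 17.5] right [19.5 14.9]
0.03 601 left [-20.3  15.5] peak [-2.7 18.1] right [19.6 14.8]
0.045 653 left [-20.6  14.7] peak [-12.6  17.7] right [19.5 14.5]
0.06 687 left [-20.8  15.2] peak [ 0.7 18. ] right [19.3 14.8]
0.075 773 left [-21.1  14.3] peak [ 5.  17.5] right [19.2 14.3]
0.085 783 left [-21.3  15.3] peak [-19.9  17. ] right [18.9 14.5]
26.1333 [0.497  0.1602 0.1123] [ 1.799e+02 -3.000e-02  9.044e+01] 0.0393 [ 0.1   0.01 -0.53]
```

View pics/l24.png

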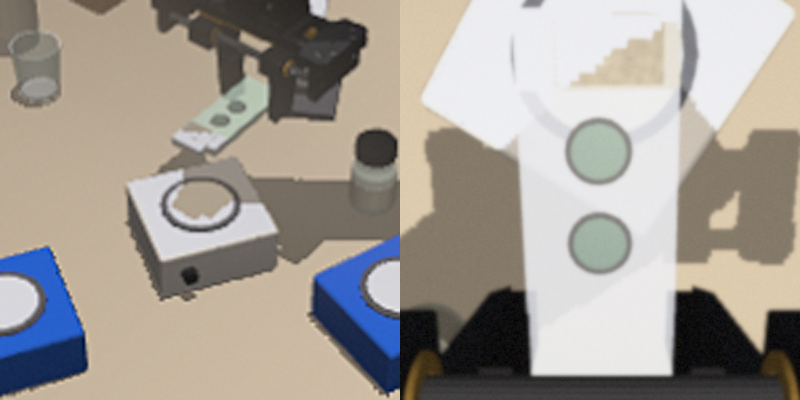

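Call:
send_rows(targets=[-0.5, -0.001, 0.0008, 0.008, 0, -0.5, -0.001, 0.0007, 0.008, 0, -0.5, 0, 0, 0.0055, 0, -0.5, 0, 0, 0.003, 0, -0.5, 0, 0, 0, 0, -0.5, 0, 0, 0, 0, -0.5, 0, 0, 0, 0, -0.5, 0, 0, 0, 0])

```text
clock: 26.8
tcp_pos: [0.4978, 0.1583, 0.0869]
tool_rot: [3.141, -0.0, 1.579]
ft_force: [-0.6, -0.1, -1.2]
grip_width: 0.0394
```

```bash
python3 sec.py 25;  python3 look.py 25 220 180 150; python3 - <<'E'
from pl import *
f=load('w25'); s=read_state(); y=s['tool_rot'][2]
c,w,sd,n=plane(f,[(285,120),(360,120),(360,210),(285,210)])
X=np.array([np.cos(y),np.sin(y),0]);Y=np.array([np.sin(y),-np.cos(y),0])
print(c,sd,n,'roll',np.degrees(np.arctan2(w@Y,w[2])),'pitch',np.degrees(np.arctan2(w@X,w[2])))
C=cloud(f); P=C.reshape(-1,3); k=(abs(P[:,2]-.104)<.006)&(abs(P[:,0]-.497)<.03)&(P[:,1]>.16)&(P[:,1]<.3); Q=P[k]; r=cv2.minAreaRect((Q[:,:2]*1000).astype(np.float32)); print('far end y',Q[:,1].max(),np.percentile(Q[:,1],99.5),r)
t=snap('top','t25'); C=cloud(t); P=C.reshape(-1,3); k=(abs(P[:,2]-.104)<.012)&(abs(P[:,0]-.497)<.03)&(P[:,1]>.2)&(P[:,1]<.3); Q=P[k]; print('top: far end',Q[:,1].max(),'x',Q[:,0].min(),Q[:,0].max(),np.median(Q[:,2]))
cv2.imwrite('pics/t25c.png',cv2.resize(t['img'][170:260,190:310],None,fx=6,fy=6,interpolation=cv2.INTER_CUBIC)[:,:,::-1])
E
```

```text
26.85 [0.4978 0.1582 0.0869] 0.0391 [-0.1 -0.3 -0.2]
0.02 566 left [-19.9  14.9] peak [-11.  18.] right [20.  15.5]
0.03 616 left [-19.8  15.6] peak [-6.5 18.9] right [20.2 15.4]
0.045 661 left [-20.1  15.8] peak [ 3.7 18.2] right [20.  15.6]
0.06 775 left [-20.2  15.8] peak [-14.1  18.2] right [19.9 14.7]
0.075 807 left [-20.4  15.5] peak [-11.   18.3] right [19.8 15.4]
0.085 787 left [-20.7  16.3] peak [12.4 18.3] right [19.4 15. ]
26.95 [0.4978 0.1582 0.0869] [ 1.7998e+02 -1.0000e-02  9.0470e+01] 0.0397 [-0.05  0.72 -1.9 ]
[0.49893321 0.2041204  0.10325927] 0.0006511307117279321 6874 roll 0.15523240098586966 pitch 0.49564697606874347
far end y 0.253747825886531 0.25290686259449247 ((496.9967346191406, 206.87583923339844), (93.74711608886719, 59.98234176635742), 89.99470520019531)
top: far end 0.2526281180485737 x 0.47430171861597126 0.514451362308233 0.1018865587845652
```

View pics/l25.png

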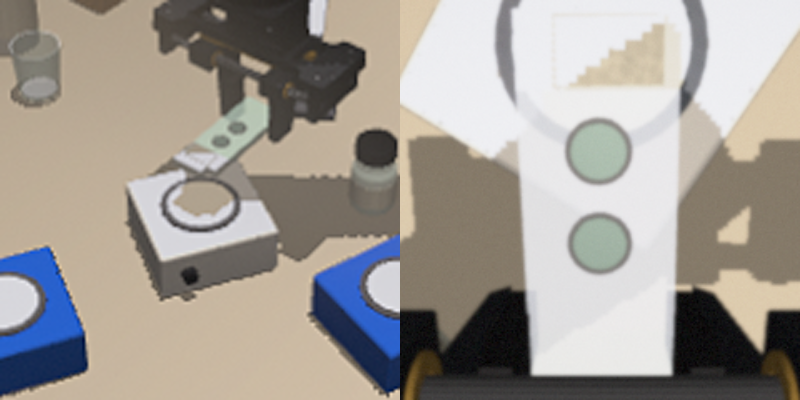

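View pics/t25c.png

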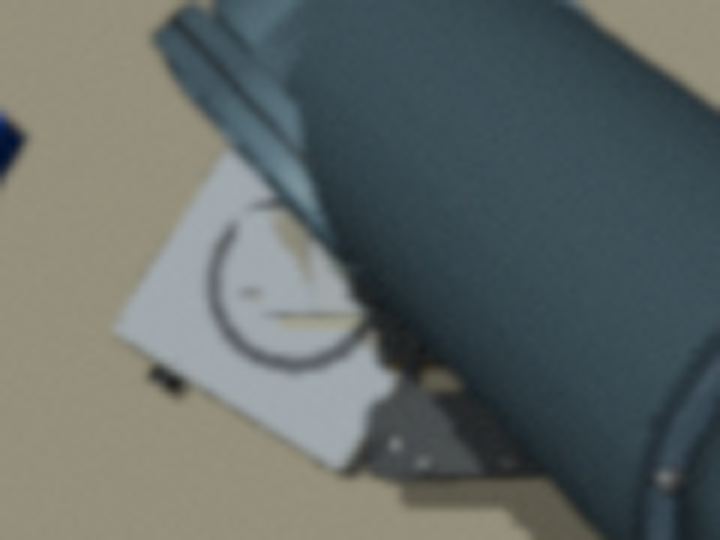

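View pics/t25.png

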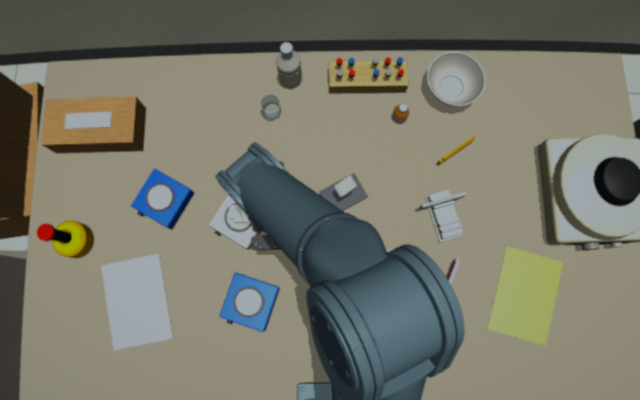

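Final checks agree:
- **Far end of the slide:** y 0.2533, so the frosted middle is at about (0.497, 0.239). The window centre measures about (0.497, 0.239).
- **Height:** the slide's middle is at z 0.099.
- **Level:** within 0.5°.
- **Everything else:** the blank slide is still in the rack and the bystanders haven't moved.

I'm handing it in.

```bash
python3 -c "
from h import *
s=read_state(); print(s['clock'],s['tcp_pos'],s['grip_width'],abs(s['qd']).max()); print(close_job())"
```

```text
27.0 [0.49777426 0.15811706 0.08686278] 0.03952154975514421 0.0015375820533207732
the job is handed in; nothing more can be done
None
```

The job is handed in at 27.0 s, with the notched slide held level over the lamp window. One step went differently from a straight pick: I had to set the slide down on the rack top partway through to level it.

**What I did**
- **On the rest:** I took the notched slide from the rack, leaned it label side up on the rest and let go. It seated at 40°, its edges within 1 mm of the expected seat, and was centred to about 1 mm.
- **Second pick-up:** I picked it up again by the clear half. That first grip shifted it slightly on the rest, and it came up tilted about 41°, because the hand cannot pitch.
- **Levelling:** I tried to level it by pressing it on the rack's flat top with a light grip, but it twisted in the jaws. I then let it settle flat on the rack, label side up, dragged it about 10 mm to clear the block, turned the hand to match and regripped the clear half.

**Last checks**

| Check | Measured |
|---|---|
| Level | within about 0.5°, label side up |
| Grip width | 39.5 mm, with 35 N set, on the clear half |
| Frosted middle | about (0.497, 0.239) |
| Window centre | about (0.497, 0.239); separate readings differed by 2–3 mm |
| Slide middle above the glass | about 4.9 cm |

In the last pictures the blank slide is still in the rack. The vial, beaker and small bottle stand where they were. The arm hid the timer in the last top view, so I did not recheck it there; it was last seen in side views during the rack work.

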